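# Hang repaired solar lanterns on the charging rack and start the charge

## Robot

A 7-joint arm with a two-finger parallel gripper is mounted at the origin on the work surface. World frame = base frame: x ahead of the robot, y to its left, z up, the work surface at z = 0. Lengths are in m, angles in degrees, forces in N, time in s.
With the tool pointing down it reaches from about 0.425 to 0.875 m from the base axis. Payload 4.7 kg.
Tool frame: the origin (TCP) lies between the finger pads; the fingertips stand 19 mm ahead of it and the grasp point (between the pads) is the TCP; x points along the fingers, z is the direction in which the jaws open and shut, and the axes are right-handed (so a half turn about x gives the same grasp; the last joint's range is limited). The gripper opens to 87 mm and grips with 3 to 60 N. Pads are 19 mm wide; open, the fingers measure 117 mm over their backs; the gripper's body (75 mm by 190 mm) begins 51 mm behind the grasp point.
Start: joints at [-62.905, 18.392, -4.016, 83.108, 1.295, 78.541, -3.26], TCP at [0.288, 0.583, 0.242] pointing down, gripper open.
Joint ranges: [-163.93, 163.93], [-17.29, 119.83], [-79.2, 71.16], [3.27, 140.29], [-89.18, 269.18], [5.43, 117.66], [-154.24, 154.24]. Speed limits (degrees/s): [147.25, 147.25, 180, 180, 180, 180, 180].

## Interface

Orientations are given as [roll, pitch, yaw] about the fixed x, y, z axes, in that order (R = Rz(yaw) Ry(pitch) Rx(roll)).
In Python, from cell import monitor, read_camera, camera_model, env, regions_of gives the robot as it stands. The module is installed in compiled form; this text tells all that it offers.
- The arm moves only by the tool step_arm, never from a script. Its argument "deltas" is a list of rows, each a list of 5 numbers: the gripper's target within -1 to 1 (fully open at 1, half-way at 0, shut at -1), then the shift along the tool's x, y, z in m, then the turn about the tool's x in degrees. A call has 1 to 12 rows; each row is the pose to reach, as a shift and turn from the pose commanded when the call began, along the tool's axes at that moment; what a row does not reach only later rows make up. A row lasts 1/8 s, in which the tool goes at most 62.5 mm and 10.7 degrees, less where a joint would pass 70% of its speed; a pose out of reach is approached as far as the arm can. A call with a gripper value outside its range is refused whole. The fingers move at their own pace and stop on an object; "newtons" is the grip in N (left out, the last holds). Time passes only in rows, so rows that repeat a pose let the fingers close. It gives the time, the measured TCP pose, the force and the opening at its end, in the units of the state.
- monitor.get_obs(): the state, without advancing time (a new reading comes with each control period).
- read_camera(name): name is "scene" or "top" or "wrist"; returns (picture, depth): 420x560x3 uint8, red, green, blue; 420x560 float32, m along the optical axis (not along the pixel's ray), 0 where there is no reading.
- camera_model(name): a dict with "fx", "fy", "cx", "cy" (pixels), "xyz" and "attitude" of the camera in the world. Camera axes: x right, y down, z forward; pixel columns grow to the right and rows downward; lengths in m; the calibration is good to about 2 mm. A picture is of the moment at which its call begins: read the wrist's pose just before it. camera_model takes no time and is no camera call; for the wrist camera it gives the pose at the moment of the call.
- env.sign_off(): hands the job in, once; it reports no verdict.
Trained networks look in the newest picture that a camera, given by its name, has taken for a name from the list of things; names that differ only in an ending like _2 or _b are one class to them, and where a whole thing is asked for, a point or a joint stands for the part that bears it (a point fixed in the world has none). Each returns a list of dicts, best first, with "p" (0 to 1); they miss things now and then, are a little off and sometimes report something else, mostly with a low value. They report only what shows in the picture. A call takes as long as a camera call. They do not tell look-alikes from the thing itself.
- regions_of(camera, thing): "pixels" (420x560 bool, what is visible of it) and "pixel" ([column, row] in pixels, amid what is visible of it).
The state is a dict: "time_s": time; "qpos": joint angles; "joint_velocities": joint speeds; "effort": joint torques, N m; "tool_pos": TCP position; "tool_rot": TCP orientation; "force": force on the tool from outside, world axes, zero at the start; "wrist_torque": the same for the moment, N m; "grip_width": finger opening in m.
Only numpy, scipy, OpenCV 4.12 (cv2) and the standard library are available. Lean on these libraries where they do the work, as an engineer would, in place of code of your own. Each camera call takes 0.05 s, during which the arm holds its last target. There are 200 camera calls.

## Task

Put the repaired solar lanterns on charge: swing the charging lamp well clear of the rack and of the space in front of it, then hang every lantern standing on the table by its bail on a free hook of its own, each time turning the rack to bring that hook to the yellow mark at the front and hanging the lantern there, never handling these lanterns at the sides or back of the rack. When all are hung, swing the lamp back so that it is centred over the rack, then press the green button to start the charge. Leave the other things on the counter where they are.

Things in the scene. Friction and masses are not known exactly. Their poses are not given: they have to be found in the camera images.
- stand: Fixed charging stand: grey base disc, 105 mm radius, 14 mm high, under a turning rack; a foot to one side carries the lamp column (26 mm thick), the axis of the lamp arm, at x 75, y 228 mm in this frame. Origin on the table under the rack's axis, z up. Its -x side is the front, with a yellow bar on the disc. Three finished lanterns are fixed on the rack, reaching 148 mm from the axis.
- rack (a joint): Turn of the rack, rad, counter-clockwise from above, -9.4 to 9.4; light friction (0.05 N m), stays where left. A 22 mm post, 60 mm hub and six steel pegs 60 degrees apart at one height. At 0 the pegs, counter-clockwise from the yellow mark, are: taken, hook a, taken, taken, hook b, hook c. The taken ones carry finished lanterns, 73 to 192 mm above the table.
- rack_knob (a point): Centre of the round black hand knob on top of the rack, on its axis: 40 mm diameter, 36 mm tall (18 mm above and below this point, which lies 222 mm above the table). Grip it from above and turn. The hub's top and the pegs lie 26 mm or more below this point.
- hook_a (a point): A free hook: the seat (lowest point of the axis) of a steel peg 6 mm thick, 115 mm from the rack's axis, 184 mm above the table. From the hub the peg falls 9 mm to this seat, then turns up 15 mm to its tip 132 mm from the axis (tip's top 18 mm above this point). Turns with the rack. One lantern fits on a hook.
- hook_b (a point): A free hook: the seat (lowest point of the axis) of a steel peg 6 mm thick, 115 mm from the rack's axis, 184 mm above the table. From the hub the peg falls 9 mm to this seat, then turns up 15 mm to its tip 132 mm from the axis (tip's top 18 mm above this point). Turns with the rack. One lantern fits on a hook.
- hook_c (a point): A free hook: the seat (lowest point of the axis) of a steel peg 6 mm thick, 115 mm from the rack's axis, 184 mm above the table. From the hub the peg falls 9 mm to this seat, then turns up 15 mm to its tip 132 mm from the axis (tip's top 18 mm above this point). Turns with the rack. One lantern fits on a hook.
- lamp_arm (a joint): Angle of the charging lamp's arm about the vertical lamp column, rad: 0 with the lamp centred over the rack, growing as it swings clear (clockwise seen from above); stops at -0.3 and 1.8. Friction 0.12 N m, stays where it is left. Below 1.2 it still hangs in the way of the front; at 1.45 it is well clear.
- lamp_grip (a point): Middle of the lamp's grip: an upright black round post, 20 mm diameter, on top of the lamp arm 150 mm from the column's axis. This point is 314 mm above the table, 15 mm below the post's top; the arm's top is 25 mm below this point. Pinch it from above and swing the arm about the column.
- lamp_head (a point): Centre of the underside of the lamp head, a white disc of 100 mm radius, 240 mm from the column's axis; underside 263 mm above the table, its tallest part 40 mm higher.
- start_button_top (a point): Centre of the top of the green push button (28 mm diameter) that starts the charge, on the stand's base 36 mm above the table. Sinks with the button.
- start_button (a joint): Travel of the start button, m: 0 up, 0.006 fully down; takes 5 N to push fully down and springs back.
- lantern1: Solar lantern to charge, 130 g, on the table: black foot 66 mm wide up to 30 mm, white diffuser 52 mm wide up to 50 mm, black cap 62 mm wide to 78 mm with a solar cell on top, rigid wire bail above (119 mm in all). Origin: centre of underside, z up. The bail lies in the y-z plane (feet at y +-24.5 mm); fingers closing along y grip the cap with the bail between them. May be absent (None).
- bail1 (a point): Underside of the peak of lantern 1's bail, 114.5 mm above the lantern's underside, on its axis: this rests on the hook's peg (3 mm above the hook point). The bail's wire is 5 mm thick; the opening is 44 mm wide and 36 mm high over the cap.
- lantern2: Solar lantern to charge, 130 g, on the table: black foot 66 mm wide up to 30 mm, white diffuser 52 mm wide up to 50 mm, black cap 62 mm wide to 78 mm with a solar cell on top, rigid wire bail above (119 mm in all). Origin: centre of underside, z up. The bail lies in the y-z plane (feet at y +-24.5 mm); fingers closing along y grip the cap with the bail between them. May be absent (None).
- bail2 (a point): Underside of the peak of lantern 2's bail, 114.5 mm above the lantern's underside, on its axis: this rests on the hook's peg (3 mm above the hook point). The bail's wire is 5 mm thick; the opening is 44 mm wide and 36 mm high over the cap.
- lantern3: Solar lantern to charge, 130 g, on the table: black foot 66 mm wide up to 30 mm, white diffuser 52 mm wide up to 50 mm, black cap 62 mm wide to 78 mm with a solar cell on top, rigid wire bail above (119 mm in all). Origin: centre of underside, z up. The bail lies in the y-z plane (feet at y +-24.5 mm); fingers closing along y grip the cap with the bail between them. May be absent (None).
- bail3 (a point): Underside of the peak of lantern 3's bail, 114.5 mm above the lantern's underside, on its axis: this rests on the hook's peg (3 mm above the hook point). The bail's wire is 5 mm thick; the opening is 44 mm wide and 36 mm high over the cap.
- cell_tray: Bystander: low blue tray with four green cells, 85 x 66 x 17 mm. Origin under its centre.
- open_lamp: Bystander: opened lamp shell, black, 80 mm diameter, 34 mm tall, mouth up. Origin under its centre.
- cover: Bystander: black round cover, 74 mm diameter, 6 mm thick (13 mm at its switch). Origin under its centre.
- driver: Bystander: red screwdriver, 160 mm long, lying along its x.
- meter: Bystander: yellow meter, 130 x 68 x 30 mm. Origin under its centre.
- mug: Bystander: blue mug, 80 mm diameter, 92 mm tall. Origin under its centre.
- solder_reel: Bystander: solder reel, 54 mm diameter, 30 mm tall. Origin under its centre.
Mind the look-alikes: they are no part of the job. Leave any purple look-alike of the lantern2 alone. What is shaped like the lantern3 but orange is not meant.

How it is judged:
By the outcome, as a careful person would: the job done as asked, in the order asked, and still so for the second after the job is handed in, with the robot touching nothing.
Of lantern1, lantern2, lantern3 only 2 to 3 are there at a start; the rules pass over those that are not, and their reading is None.
At some moment in a run one of lantern1, lantern2, lantern3 may be knocked a few centimetres aside while the robot is not near it.
It also fails if it takes over 210 s, if anything falls off the work surface, if the arm or the gripper's body presses on something with over 40 N, if the wrist force passes 120 N, or if a joint passes its speed limit or range.

## Working session

There is one attempt and no reset: what is moved stays moved. The work goes in short steps, Python scripts to look and compute and a tool call to move; the robot and the scene stay as the last step left them, time stands still between calls to the robot, and variables do not carry over. Pictures are saved under pics/ and viewed, about 12 in all and at most 16, crops included, and the job is handed in when it is done.

Besides the shell and the picture viewer there is one more tool, called by a JSON object that holds its "api" and its "payload". step_arm: Moves the arm, as the interface text tells. Its arguments: {"type":"object","properties":{"deltas":{"type":"array"},"newtons":{"type":"number"}},"required":["deltas"]}

```bash
mkdir -p pics; cat > h.py <<'E'
import numpy as np, cv2
from scipy.spatial.transform import Rotation as R
from cell import monitor, read_camera, camera_model, env, regions_of
def cam(n):
    m=camera_model(n); p,d=read_camera(n); return m,p,d
def rot(m):
    a=np.array(m["attitude"],float)
    if a.shape==(3,3): return a
    if a.size==4: return R.from_quat(a).as_matrix()
    return R.from_euler('xyz',a,degrees=True).as_matrix()
def world(m,d):
    v,u=np.mgrid[0:d.shape[0],0:d.shape[1]]
    P=np.stack([(u-m["cx"])/m["fx"]*d,(v-m["cy"])/m["fy"]*d,d],-1)
    W=P@rot(m).T+np.array(m["xyz"]); W[d<=0]=np.nan
    return W
def proj(m,p):
    c=rot(m).T@(np.array(p)-m["xyz"]); return [m["fx"]*c[0]/c[2]+m["cx"],m["fy"]*c[1]/c[2]+m["cy"]]
def save(n,p): cv2.imwrite("pics/"+n+".png",p[:,:,::-1])
E
python3 - <<'E'
from h import *
print(monitor.get_obs())
for n in("top","scene"):
    m,p,d=cam(n); print(m); W=world(m,d); save(n+"0",p)
    for t in ["stand","rack_knob","lamp_grip","lamp_head","lantern1","hook_a","start_button_top","mug","meter"]:
        for r in regions_of(n,t)[:6]:
            k=r["pixels"]; print(n,t,round(r["p"],2),np.round(r["pixel"]),np.round(np.nanmedian(W[k],0),3),np.round(np.nanpercentile(W[k],95,axis=0),3),p[k].mean(0).round())
E
```

```text
{'time_s': 0.0, 'qpos': array([-62.90678306,  18.43948464,  -4.01665913,  83.17446497,
         1.29319352,  78.54134127,  -3.26037193]), 'joint_velocities': array([-0.02880923,  0.01215931, -0.10697887,  0.00166116, -0.06409887,
        0.03347175,  0.10838907]), 'effort': array([ 1.54780682e-04, -4.91289032e+01, -4.04086858e-01, -3.12533534e+01,
       -6.38471358e-02,  4.34034888e-02,  1.75777309e-04]), 'tool_pos': array([0.28764096, 0.58231264, 0.24046064]), 'tool_rot': array([-178.10557318,   89.88979711, -114.38871256]), 'force': array([-0.05674254,  0.70726381,  0.6857029 ]), 'wrist_torque': array([0.00044808, 0.00227053, 0.01250621]), 'grip_width': 0.08708012163539315}
{'fx': 400.02869447817307, 'fy': 400.02869447817307, 'cx': 270.73685440763217, 'cy': 217.5032851089977, 'xyz': array([ 0.44841299, -0.04751842,  1.296165  ]), 'attitude': array([-174.1765562 ,    0.43477116,  -88.58738883])}
top stand 0.68 [212. 198.] [0.601 0.123 0.277] [0.681 0.328 0.295] [189. 190. 187.]
top rack_knob 0.86 [210. 241.] [0.496 0.138 0.151] [0.561 0.232 0.192] [ 97.  97. 105.]
top lamp_grip 0.6
[... 2086 characters left out ...]
 lantern1 0.57 [221. 238.] [ 0.425 -0.11   0.068] [ 0.442 -0.079  0.094] [ 96.  61. 117.]
scene hook_a 0.61 [346. 226.] [0.672 0.092 0.126] [0.734 0.129 0.192] [80. 79. 81.]
scene start_button_top 0.33 [352. 310.] [ 0.805 -0.037  0.031] [0.859 0.003 0.037] [197. 185.  84.]
scene mug 0.56 [234. 376.] [ 0.712 -0.357  0.048] [ 0.758 -0.322  0.093] [54. 74. 93.]
scene mug 0.56 [347. 231.] [0.685 0.09  0.127] [0.733 0.112 0.189] [72. 71. 74.]
scene mug 0.32 [335. 174.] [0.632 0.104 0.279] [0.691 0.32  0.302] [198. 195. 192.]
scene meter 0.64 [338. 172.] [0.632 0.101 0.279] [0.691 0.315 0.303] [200. 197. 194.]
scene meter 0.62 [352. 309.] [ 0.805 -0.037  0.031] [0.859 0.002 0.037] [197. 185.  83.]
```

```bash
python3 -c "
import cv2
a=cv2.imread('pics/top0.png');cv2.imwrite('pics/top0b.png',cv2.resize(a,(800,600)))"
```

```text
(no output)
```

View pics/top0b.png

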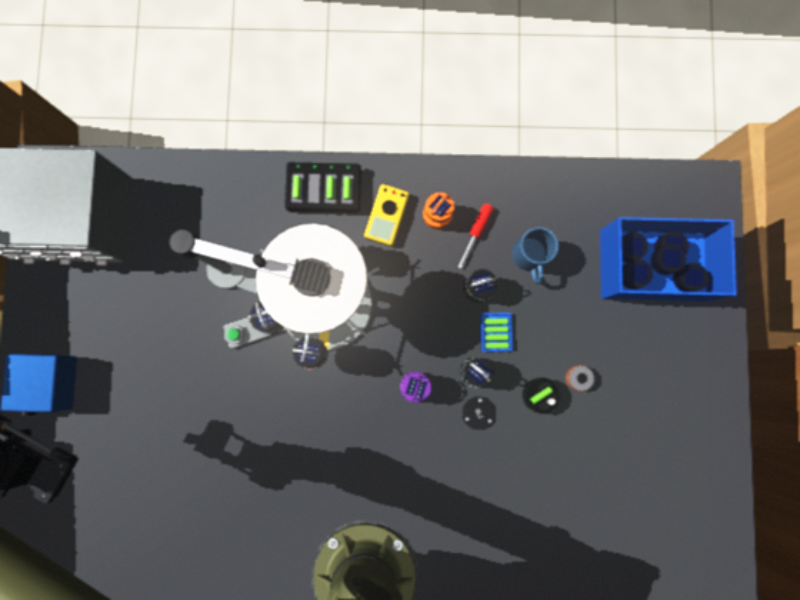

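View pics/scene0.png

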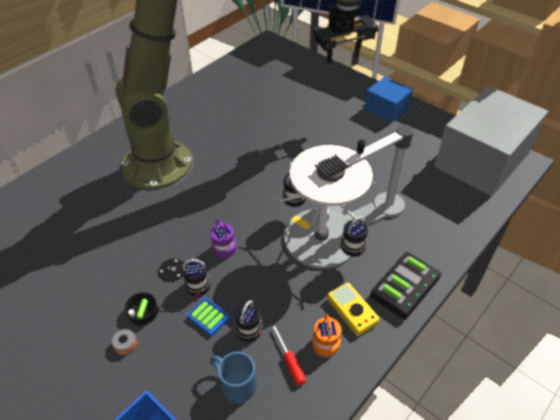

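```bash
cat >> h.py <<'E'
from scipy.optimize import least_squares
def lanterns(names=("top","scene"),cs=((0.633,-0.234),(0.448,-0.226))):
    for n in names:
        m,p,d=cam(n); W=world(m,d).reshape(-1,3)
        for c in cs:
            s=W[np.hypot(W[:,0]-c[0],W[:,1]-c[1])<.05]
            cap=s[(s[:,2]>.072)&(s[:,2]<.083)]; b=s[(s[:,2]>.088)&(s[:,2]<.13)]
            o,ctr=None,None
            if len(cap)>5: ctr=cv2.minEnclosingCircle(cap[:,:2].astype(np.float32))
            if len(b)>3:
                u,S,vt=np.linalg.svd(b[:,:2]-b[:,:2].mean(0)); o=np.degrees(np.arctan2(vt[0,1],vt[0,0]))
            print(n,"cap",ctr,"bail",b[:,:2].mean(0),b[:,2].max() if len(b) else 0,"dir",o,len(b))
E
python3 - <<'E'
from h import *
lanterns()
for n in("top","scene"):
    m,p,d=cam(n); W=world(m,d); w=W.reshape(-1,3); c=p.reshape(-1,3).astype(int)
    k=(w[:,2]>.009)&(w[:,2]<.019)&(np.hypot(w[:,0]-.6,w[:,1]-.12)<.17)&(w[:,1]>-0.02)
    y=k&(c[:,0]>150)&(c[:,2]<90)&(c[:,1]>120)
    print(n,"yellow",y.sum(),w[y].mean(0) if y.any() else 0)
    q=w[k&~y][:,:2]
    print("disc",len(q),np.nanpercentile(q,[0,1,50,99,100],axis=0).round(3).tolist())
    k=(w[:,2]>.262)&(w[:,2]<.284)&(np.hypot(w[:,0]-.617,w[:,1]-.112)<.13)
    print("head circle",cv2.minEnclosingCircle(w[k][:,:2].astype(np.float32)))
    k=(w[:,2]>.306)&(w[:,2]<.36)&(w[:,0]>.5)&(w[:,0]<.8)&(w[:,1]>0)&(w[:,1]<.45)
    q=w[k];print("tall",len(q),q.round(3)[:40].tolist())
    k=(w[:,2]>.284)&(w[:,2]<.306)&(w[:,0]>.5)&(w[:,0]<.8)&(w[:,1]>.27)&(w[:,1]<.45)
    q=w[k];print("colarm",len(q),np.percentile(q,[0,50,100],axis=0).round(3).tolist(), cv2.minAreaRect(q[:,:2].astype(np.float32)))
    cc=cv2.resize(p[130:270,110:280] if n=="top" else p[120:270,260:430],None,fx=4,fy=4,interpolation=2); save(n+"z",cc)
E
```

```text
top cap ((0.6382004022598267, -0.2380107343196869), 0.03101668506860733) bail [ 0.63721873 -0.23444809] 0.1210495723819851 dir 107.33901691536144 30
top cap ((0.44742780923843384, -0.232664093375206), 0.031118232756853104) bail [ 0.44916637 -0.22957467] 0.12315840191034555 dir -132.08445321542942 29
scene cap ((0.6380208134651184, -0.24076558649539948), 0.03267062082886696) bail [ 0.63910175 -0.24206493] 0.12117694517575761 dir -74.75392779278441 54
scene cap ((0.44847241044044495, -0.2340465784072876), 0.03146427497267723) bail [ 0.44675877 -0.23453575] 0.12316810672782208 dir 48.922548538844204 55
top yellow 36 [0.51618626 0.1037707  0.01553038]
disc 746 [[0.49, 0.003], [0.494, 0.004], [0.536, 0.071], [0.662, 0.284], [0.668, 0.287]]
head circle ((0.612343966960907, 0.12157373130321503), 0.11948488652706146)
tall 85 [[0.639, 0.192, 0.33], [0.639, 0.19, 0.329], [0.639, 0.187, 0.331], [0.639, 0.185, 0.329], [0.636, 0.195, 0.331], [0.636, 0.192, 0.332], [0.636, 0.19, 0.33], [0.636, 0.187, 0.331], [0.636, 0.185, 0.332], [0.637, 0.182, 0.33], [0.638, 0.182, 0.323], [0.634, 0.198, 0.328],
[... 1435 characters left out ...]
 0.184, 0.326], [0.627, 0.181, 0.331], [0.627, 0.185, 0.327], [0.632, 0.182, 0.332], [0.634, 0.184, 0.332], [0.633, 0.189, 0.328], [0.637, 0.188, 0.331], [0.637, 0.192, 0.328], [0.638, 0.195, 0.327], [0.626, 0.18, 0.327], [0.629, 0.179, 0.33], [0.632, 0.179, 0.331], [0.633, 0.181, 0.33], [0.635, 0.183, 0.33], [0.635, 0.186, 0.328], [0.636, 0.191, 0.325], [0.641, 0.187, 0.331], [0.625, 0.182, 0.322], [0.627, 0.183, 0.322], [0.631, 0.18, 0.327], [0.634, 0.18, 0.329], [0.636, 0.181, 0.329], [0.638, 0.183, 0.329]]
colarm 305 [[0.642, 0.27, 0.284], [0.664, 0.317, 0.292], [0.69, 0.356, 0.299]] ((0.6669722199440002, 0.3123110830783844), (0.08738435059785843, 0.04515876993536949), 86.43792724609375)
```

View pics/topz.png

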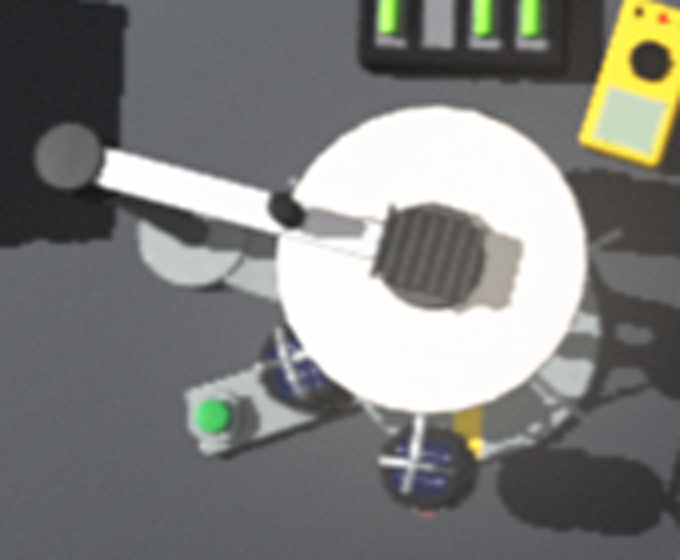

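View pics/scenez.png

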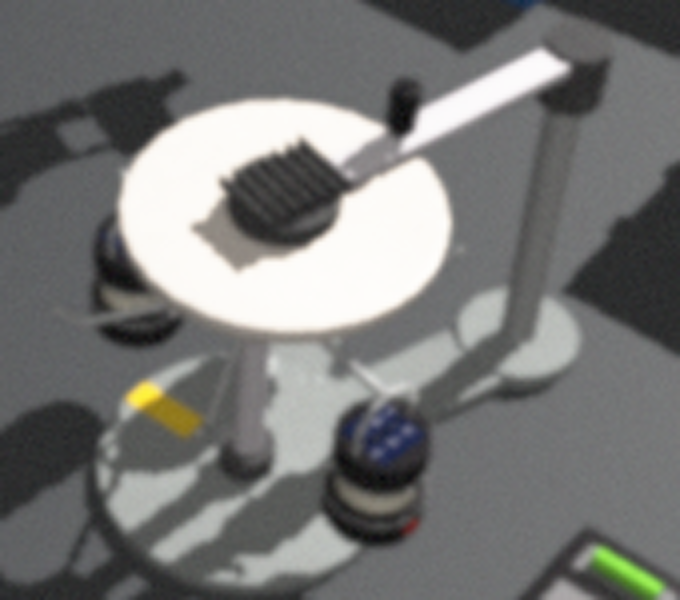

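```bash
cat >> h.py <<'E'
def pose():
    o=monitor.get_obs(); return np.array(o["tool_pos"]),R.from_euler('xyz',o["tool_rot"],degrees=True),o
def jaw(r):
    z=r.as_matrix()[:,2]; return np.degrees(np.arctan2(z[1],z[0]))
def plan(wps,step=.05,ang=9.5,percall=12):
    """wps: (x,y,z,jaw|None,grip[,step,hold rows]); prints calls of rounded rows"""
    p,r,o=pose(); j=jaw(r); cur=p.copy(); cj=j; seq=[]
    for w in wps:
        t=np.array(w[:3]); tj=cj if w[3] is None else cj+((w[3]-cj+90)%180-90)
        s=w[5] if len(w)>5 and w[5] else step; hold=w[6] if len(w)>6 else 0
        n=max(1,int(np.ceil(max(np.linalg.norm(t-cur)/s,abs(tj-cj)/ang))))
        for i in range(1,n+1): seq.append((cur+(t-cur)*i/n,cj+(tj-cj)*i/n,w[4]))
        seq+= [seq[-1]]*hold; cur,cj=t,tj
    for a in range(0,len(seq),percall):
        rows=[]
        for t,q,g in seq[a:a+percall]:
            d=r.inv().apply(t-p); rows.append([g]+[round(float(v),3) for v in d]+[round(float(j-q),1)])
        print(str(rows).replace(" ",""))
        q=rows[-1]; p=p+r.apply(q[1:4]); r=r*R.from_euler('x',q[4],degrees=True); j=jaw(r)
def st():
    p,r,o=pose(); print(round(o["time_s"],2),"tcp",p.round(4),"jaw",round(jaw(r),1),"q",o["qpos"].round(0),"F",o["force"].round(1),"w",round(o["grip_width"],4))
E
python3 - <<'E'
from h import *
st(); print(pose()[1].as_matrix().round(3))
for n in("top","scene"):
    m,p,d=cam(n); W=world(m,d).reshape(-1,3); w=W
    k=(w[:,2]>.29)&(w[:,2]<.31)&(w[:,0]>.5)&(w[:,0]<.8)&(w[:,1]>.325)&(w[:,1]<.45)
    print("colcap",cv2.minEnclosingCircle(w[k][:,:2].astype(np.float32)),w[k].mean(0))
    k=(w[:,2]>.32)&(w[:,2]<.36)&(np.hypot(w[:,0]-.631,w[:,1]-.188)<.03)
    print("grip",cv2.minEnclosingCircle(w[k][:,:2].astype(np.float32)),w[k].mean(0))
plan([(.288,.582,.40,None,0.3),(.631,.188,.42,76,0.1),(.631,.188,.345,76,0.1)])
E
```

```text
1.2 tcp [0.2879 0.5828 0.2416] jaw 63.7 q [-63.  18.  -4.  83.   1.  79.  -3.] F [ 0.2  0.7 -1.2] w 0.087
[[ 0.    -0.897  0.443]
 [ 0.     0.443  0.897]
 [-1.    -0.     0.   ]]
colcap ((0.6673046946525574, 0.3353482484817505), 0.021781183779239655) [0.66751144 0.33834616 0.29337303]
grip ((0.6310654878616333, 0.18864113092422485), 0.009896274656057358) [0.6302646  0.18804428 0.32857009]
colcap ((0.6683905124664307, 0.3358404040336609), 0.02184879779815674) [0.66749514 0.33800505 0.29382441]
grip ((0.6314592957496643, 0.18630677461624146), 0.011722286231815815) [0.63231098 0.18509958 0.32798716]
[[0.3,-0.04,-0.0,-0.0,0.0],[0.3,-0.079,-0.0,-0.0,0.0],[0.3,-0.119,-0.0,-0.0,0.0],[0.3,-0.158,-0.0,-0.001,0.0],[0.1,-0.16,-0.044,-0.019,-1.1],[0.1,-0.162,-0.088,-0.037,-2.2],[0.1,-0.164,-0.132,-0.056,-3.4],[0.1,-0.166,-0.176,-0.074,-4.5],[0.1,-0.167,-0.22,-0.092,-5.6],[0.1,-0.169,-0.263,-0.11,-6.7],[0.1,-0.171,-0.307,-0.129,-7.8],[0.1,-0.173,-0.351,-0.147,-8.9]]
[[0.1,-0.002,-0.04,-0.025,-1.2],[0.1,-0.004,-0.081,-0.05,-2.3],[0.1,-0.005,-0.121,-0.075,-3.4],[0.1,0.032,-0.121,-0.075,-3.4],[0.1,0.07,-0.121,-0.075,-3.4]]
```

{"api": "step_arm", "payload": {"deltas": [[0.3,-0.04,0,0,0],[0.3,-0.079,0,0,0],[0.3,-0.119,0,0,0],[0.3,-0.158,0,0,0],[0.1,-0.16,-0.044,-0.019,-1.1],[0.1,-0.162,-0.088,-0.037,-2.2],[0.1,-0.164,-0.132,-0.056,-3.4],[0.1,-0.166,-0.176,-0.074,-4.5],[0.1,-0.167,-0.22,-0.092,-5.6],[0.1,-0.169,-0.263,-0.11,-6.7],[0.1,-0.171,-0.307,-0.129,-7.8],[0.1,-0.173,-0.351,-0.147,-8.9]]}}

```text
time_s: 2.8
tool_pos: [0.5383, 0.2943, 0.4149]
tool_rot: [-36.7, 90.0, 35.9]
force: [0.6, 0.7, 0.3]
grip_width: 0.0476
```

{"api": "step_arm", "payload": {"deltas": [[0.1,-0.002,-0.04,-0.025,-1.2],[0.1,-0.004,-0.081,-0.05,-2.3],[0.1,-0.005,-0.121,-0.075,-3.4],[0.1,0.032,-0.121,-0.075,-3.4],[0.1,0.07,-0.121,-0.075,-3.4],[0.1,0.07,-0.121,-0.075,-3.4]]}}

```text
time_s: 3.55
tool_pos: [0.6291, 0.1875, 0.3411]
tool_rot: [121.7, 89.6, -162.3]
force: [0.5, -0.4, -0.3]
grip_width: 0.0482
```

```bash
python3 - <<'E'
from h import *
st()
m,p,d=cam("wrist"); W=world(m,d); w=W.reshape(-1,3); save("w1",p)
k=(w[:,2]>.322)&(w[:,2]<.345)&(np.hypot(w[:,0]-.631,w[:,1]-.188)<.03)
print(k.sum(), w[k].mean(0) if k.any() else 0, cv2.minEnclosingCircle(w[k][:,:2].astype(np.float32)) if k.any() else 0)
E
```

```text
3.55 tcp [0.6291 0.1875 0.3411] jaw 76.0 q [-28.  18.  12.  73.  -4.  90.  60.] F [ 0.5 -0.4 -0.3] w 0.0482
1790 [0.62768948 0.19006121 0.33062139] ((0.6259697675704956, 0.18912369012832642), 0.0285357479006052)
```

View pics/w1.png

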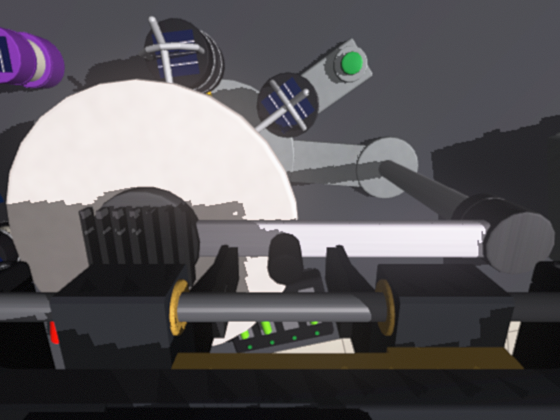

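```bash
python3 - <<'E'
from h import *
c=np.array([.667,.3355]); rr=.1505; a0=-103.8
w=[(.631,.188,.319,76,0.1,.012,0),(.631,.188,.319,76,-0.9,.012,4)]
n=12
f=c+rr*np.array([np.cos(np.radians(a0)),np.sin(np.radians(a0))]); print(f)
for i in range(1,n+1):
    a=a0-92*i/n; q=c+rr*np.array([np.cos(np.radians(a)),np.sin(np.radians(a))])
    w.append((q[0],q[1],.319,a-0+180,-0.9,.05,0))
plan(w,percall=12)
E
```

```text
[0.63110071 0.18934429]
[[0.1,0.008,-0.0,0.0,0.0],[0.1,0.017,-0.001,0.0,0.0],[0.1,0.025,-0.001,0.0,0.0],[-0.9,0.025,-0.001,0.0,0.0],[-0.9,0.025,-0.001,0.0,0.0],[-0.9,0.025,-0.001,0.0,0.0],[-0.9,0.025,-0.001,0.0,0.0],[-0.9,0.025,-0.001,0.0,0.0],[-0.9,0.025,0.019,0.003,7.5],[-0.9,0.025,0.039,0.007,15.2],[-0.9,0.025,0.058,0.014,22.8],[-0.9,0.025,0.076,0.023,30.5]]
[[-0.9,0.0,0.02,0.001,7.7],[-0.9,0.0,0.04,0.005,15.3],[-0.9,0.0,0.059,0.012,23.0],[-0.9,0.0,0.077,0.021,30.7],[-0.9,0.0,0.093,0.032,38.3],[-0.9,0.0,0.108,0.046,46.0],[-0.9,0.0,0.121,0.061,53.7],[-0.9,0.0,0.132,0.078,61.3]]
```

{"api": "step_arm", "payload": {"deltas": [[0.1,0.008,0,0,0],[0.1,0.017,-0.001,0,0],[0.1,0.024,-0.001,0,0],[-0.9,0.024,-0.001,0,0],[-0.9,0.024,-0.001,0,0],[-0.9,0.024,-0.001,0,0],[-0.9,0.024,-0.001,0,0],[-0.9,0.024,-0.001,0,0]], "newtons": 20}}

```text
time_s: 4.6
tool_pos: [0.6318, 0.1885, 0.321]
tool_rot: [-28.2, 89.9, 47.8]
force: [1.9, 2.2, 0.2]
grip_width: 0.0191
```

{"api": "step_arm", "payload": {"deltas": [[-0.9,0,0.02,0.001,7.7],[-0.9,0,0.04,0.005,15.3],[-0.9,0,0.059,0.012,23],[-0.9,0,0.077,0.021,30.7],[-0.9,0,0.093,0.032,38.3],[-0.9,0,0.108,0.046,46],[-0.9,0,0.121,0.061,53.7],[-0.9,0,0.132,0.078,61.3],[-0.9,0,0.141,0.096,69],[-0.9,0,0.147,0.115,76.7],[-0.9,0,0.15,0.135,84.3],[-0.9,0,0.1505,0.155,92]]}}

```text
time_s: 6.1
tool_pos: [0.522, 0.3741, 0.3209]
tool_rot: [-123.3, 89.9, -139.6]
force: [-2.2, -1.7, 2.4]
grip_width: 0.0193
```

```bash
python3 - <<'E'
from h import *
st()
E
```

```text
6.1 tcp [0.522  0.3741 0.3209] jaw -16.2 q [-49.  16.  14.  77.  -4.  87. -51.] F [-2.2 -1.7  2.4] w 0.0193
```

{"api": "step_arm", "payload": {"deltas": [[0.1,0,0,0,0],[0.1,0,0,0,0],[0.1,-0.03,0,0,0],[0.1,-0.07,0,0,0],[0.1,-0.11,0,0,0],[0.1,-0.11,0,0,0]]}}

```text
time_s: 6.85
tool_pos: [0.5241, 0.3734, 0.4347]
tool_rot: [49.7, 89.6, 33.7]
force: [-0.3, -0.9, 0.2]
grip_width: 0.0478
```

```bash
python3 - <<'E'
from h import *
st()
for n in("top","scene"):
    m,p,d=cam(n); w=world(m,d).reshape(-1,3); save(n+"2",cv2.resize(p[130:280,100:300] if n=="top" else p[120:270,240:440],None,fx=4,fy=4,interpolation=2))
    k=(w[:,2]>.232)&(w[:,2]<.25)&(np.hypot(w[:,0]-.6,w[:,1]-.11)<.06)
    print(n,"knob",k.sum(),cv2.minEnclosingCircle(w[k][:,:2].astype(np.float32)),w[k].mean(0))
    k=(w[:,2]>.17)&(w[:,2]<.21)&(np.hypot(w[:,0]-.6,w[:,1]-.11)<.16)&(np.hypot(w[:,0]-.6,w[:,1]-.11)>.05)
    q=w[k]; a=np.degrees(np.arctan2(q[:,1]-.11,q[:,0]-.6)); h,e=np.histogram(a,72,(-180,180)); print([(int(e[i]),int(h[i])) for i in range(72) if h[i]])
    k=(w[:,2]>.305)&(w[:,2]<.36)&(w[:,0]<.56)&(w[:,0]>.49)&(w[:,1]>.34)&(w[:,1]<.4)
    print("grip",w[k].mean(0))
    c=p.reshape(-1,3).astype(int)
    k=(w[:,2]>.009)&(w[:,2]<.019)&(np.hypot(w[:,0]-.6,w[:,1]-.12)<.17)
    y=k&(c[:,0]>110)&(c[:,2]<.5*c[:,0])&(c[:,1]>.6*c[:,0]); q=w[y]
    u,S,vt=np.linalg.svd(q[:,:2]-q[:,:2].mean(0)); print("yellow",y.sum(),q.mean(0),vt[0])
    g=(c[:,1]>150)&(c[:,0]<120)&(c[:,2]<140)&(np.hypot(w[:,0]-.518,w[:,1]-.304)<.03); print("btn",g.sum(),w[g].mean(0),cv2.minEnclosingCircle(w[g][:,:2].astype(np.float32)))
lanterns()
E
```

```text
6.85 tcp [0.5241 0.3734 0.4347] jaw -16.0 q [-48.  17.  15.  64.  -4.  99. -51.] F [-0.3 -0.9  0.2] w 0.0478
top knob 187 ((0.592268705368042, 0.10658562928438187), 0.020802738144993782) [0.59184369 0.10619941 0.24007583]
[(-180, 8), (-175, 3), (-135, 38), (-130, 32), (-80, 13), (-75, 52), (-70, 1), (-25, 6), (-20, 6), (-15, 47), (-10, 18), (-5, 5), (0, 3), (50, 35), (55, 25), (100, 2), (105, 6), (110, 6), (115, 62), (120, 16), (125, 6), (160, 4), (165, 5), (170, 42), (175, 40)]
grip [0.52499909 0.37961015 0.32443425]
yellow 64 [0.52408588 0.10543627 0.01535572] [-0.97968712 -0.20053218]
btn 44 [0.51725593 0.30493088 0.03664805] ((0.5175403356552124, 0.3056980073451996), 0.012047948315739632)
scene knob 182 ((0.5935297012329102, 0.10403838008642197), 0.02165883220732212) [0.59498165 0.10223608 0.23999208]
[(-180, 13), (-175, 4), (-135, 20), (-130, 66), (-125, 1), (-85, 1), (-80, 13), (-75, 51), (-25, 10), (-20, 16), (-15, 58), (-10, 14), (-5, 3), (0, 2), (45, 1), (50, 51), (55, 17), (100, 4), (105, 9), (110, 8), (115, 44), (120, 11), (125, 8), (160, 3), (165, 7), (170, 25), (175, 55)]
grip [0.52795571 0.37753196 0.32089694]
yellow 89 [0.51696714 0.10593863 0.01588723] [ 0.99948485 -0.03209411]
btn 4 [0.52336329 0.31438848 0.03361013] ((0.523912787437439, 0.31493115425109863), 0.016324589028954506)
top cap ((0.6383618116378784, -0.23808418214321136), 0.031409021466970444) bail [ 0.63726082 -0.2344872 ] 0.12341174654682807 dir 107.26725237785102 30
top cap ((0.44738486409187317, -0.23242402076721191), 0.030972693115472794) bail [ 0.44916711 -0.2299088 ] 0.1217858998849577 dir -132.0405636728276 29
scene cap ((0.6388751864433289, -0.2403646856546402), 0.03256029635667801) bail [ 0.63962327 -0.24340779] 0.12198764786459115 dir -74.12992718957196 51
scene cap ((0.44858109951019287, -0.23402512073516846), 0.03177714720368385) bail [ 0.44713277 -0.23432918] 0.12386303908798402 dir 48.34216327800858 57
```

View pics/top2.png

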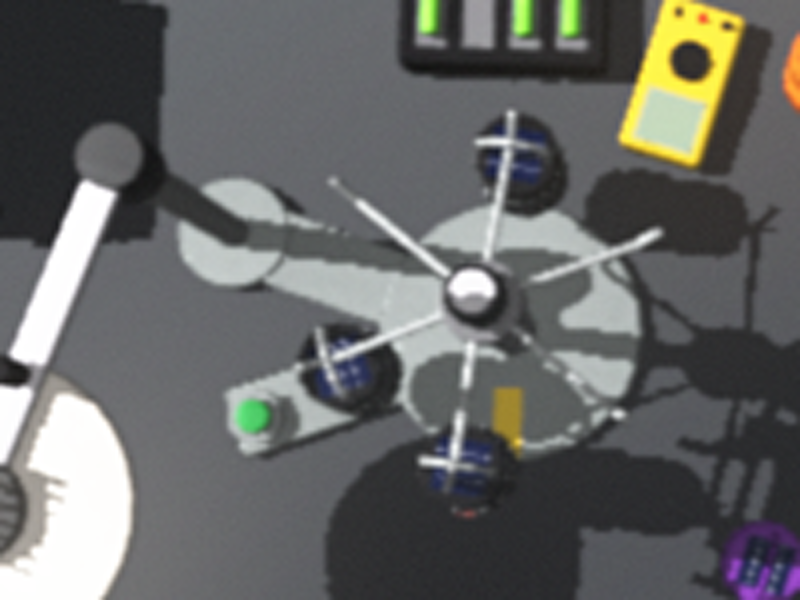

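```bash
cat >> h.py <<'E'
AX=np.array([.593,.1053])
def pegs(names=("top","scene")):
    for n in names:
        m,p,d=cam(n); w=world(m,d).reshape(-1,3); q=w-np.r_[AX,0]; r=np.hypot(q[:,0],q[:,1])
        k=(q[:,2]>.178)&(q[:,2]<.205)&(r>.06)&(r<.13); a=np.arctan2(q[k,1],q[k,0]); z=np.exp(6j*a)
        print(n,"peg mod60",round(np.degrees(np.angle(z.mean()))/6,2),"conc",round(abs(z.mean()),2),k.sum(), [(b,int((abs((np.degrees(a)-b+30+180)%360-180)<30).sum())) for b in range(-150,181,60)])
E
python3 - <<'E'
from h import *
pegs()
plan([(.593,.105,.40,None,.45),(.593,.105,.30,None,.45),(.593,.105,.226,None,.45,.04,1)])
E
```

```text
top peg mod60 -7.85 conc 0.96 396 [(-150, 78), (-90, 55), (-30, 54), (30, 74), (90, 55), (150, 80)]
scene peg mod60 -7.86 conc 0.95 420 [(-150, 77), (-90, 68), (-30, 49), (30, 92), (90, 62), (150, 72)]
[[0.45,0.005,-0.04,0.024,0.0],[0.45,0.01,-0.08,0.047,0.0],[0.45,0.015,-0.12,0.071,0.0],[0.45,0.02,-0.159,0.094,0.0],[0.45,0.024,-0.199,0.118,0.0],[0.45,0.029,-0.239,0.142,0.0],[0.45,0.063,-0.239,0.142,0.0],[0.45,0.096,-0.239,0.142,0.0],[0.45,0.129,-0.239,0.142,0.0],[0.45,0.166,-0.239,0.142,0.0],[0.45,0.203,-0.239,0.142,0.0],[0.45,0.203,-0.239,0.142,0.0]]
```

{"api": "step_arm", "payload": {"deltas": [[0.45,0.005,-0.04,0.024,0],[0.45,0.01,-0.08,0.047,0],[0.45,0.015,-0.12,0.071,0],[0.45,0.02,-0.159,0.094,0],[0.45,0.024,-0.199,0.118,0],[0.45,0.029,-0.239,0.142,0],[0.45,0.063,-0.239,0.142,0],[0.45,0.096,-0.239,0.142,0],[0.45,0.129,-0.239,0.142,0],[0.45,0.166,-0.239,0.142,0],[0.45,0.203,-0.239,0.142,0],[0.45,0.203,-0.239,0.142,0]]}}

```text
time_s: 8.65
tool_pos: [0.5911, 0.1051, 0.2239]
tool_rot: [-148.6, 89.6, -164.5]
force: [0.3, 0.3, 0.1]
grip_width: 0.0633
```

{"api": "step_arm", "payload": {"deltas": [[-0.6,0.002,0,0,0],[-0.6,0.002,0,0,0],[-0.6,0.002,0,0,0],[-0.6,0.002,0,0,0],[-0.6,0.002,0,0,9],[-0.6,0.002,0,0,18],[-0.6,0.002,0,0,27],[-0.6,0.002,0,0,36],[-0.6,0.002,0,0,45],[-0.6,0.002,0,0,52],[-0.6,0.002,0,0,52],[-0.6,0.002,0,0,52]], "newtons": 20}}

```text
time_s: 10.15
tool_pos: [0.592, 0.1063, 0.227]
tool_rot: [-141.1, 89.8, 151.0]
force: [-7.2, 0.8, 6.3]
grip_width: 0.0394
```

```bash
python3 - <<'E'
from h import *
st(); pegs(("scene",)); lanterns()
E
```

```text
10.15 tcp [0.592  0.1063 0.227 ] jaw -67.9 q [-36.  14.  28.  92.  -7.  76. -75.] F [-7.2  0.8  6.3] w 0.0394
scene peg mod60 0.49 conc 0.95 346 [(-150, 42), (-90, 64), (-30, 79), (30, 71), (90, 87), (150, 3)]
top cap ((0.638404369354248, -0.23799630999565125), 0.031038008630275726) bail [ 0.63721623 -0.2344469 ] 0.12193117377443907 dir 107.51463548934396 30
top cap ((0.44749152660369873, -0.23236830532550812), 0.031199509277939796) bail [ 0.44916811 -0.22971255] 0.12064880655250398 dir -132.13648853991978 29
scene cap ((0.6380971074104309, -0.2409069687128067), 0.03204847499728203) bail [ 0.6396476  -0.24356573] 0.11979236649254354 dir -73.70171092945377 53
scene cap ((0.44910290837287903, -0.23318785429000854), 0.03163643181324005) bail [ 0.4471328  -0.23383206] 0.12408871492436568 dir 48.884038005074586 58
```

```bash
python3 - <<'E'
from h import *
plan([(.592,.106,.226,None,.6,.05,1),(.592,.106,.30,None,.6),(.638,-.239,.30,-73.5,1),(.638,-.239,.20,-73.5,1)])
E
```

```text
[[0.6,0.001,-0.0,0.0,0.0],[0.6,0.001,-0.0,0.0,0.0],[0.6,-0.036,-0.0,0.0,0.0],[0.6,-0.073,-0.0,0.0,0.0],[1,-0.073,-0.013,0.048,0.8],[1,-0.073,-0.025,0.096,1.6],[1,-0.073,-0.038,0.145,2.4],[1,-0.073,-0.05,0.193,3.2],[1,-0.074,-0.062,0.241,4.0],[1,-0.074,-0.075,0.289,4.8],[1,-0.074,-0.087,0.337,5.6],[1,-0.024,-0.087,0.337,5.6]]
[[1,0.05,0.0,0.0,-0.0]]
```

{"api": "step_arm", "payload": {"deltas": [[0.6,0.001,0,0,0],[0.6,0.001,0,0,0],[0.6,-0.036,0,0,0],[0.6,-0.073,0,0,0],[1,-0.073,-0.013,0.048,0.8],[1,-0.073,-0.025,0.096,1.6],[1,-0.073,-0.038,0.145,2.4],[1,-0.073,-0.05,0.193,3.2],[1,-0.074,-0.062,0.241,4],[1,-0.074,-0.075,0.289,4.8],[1,-0.074,-0.087,0.337,5.6],[1,-0.024,-0.087,0.337,5.6]]}}

```text
time_s: 11.8
tool_pos: [0.64, -0.248, 0.2534]
tool_rot: [30.0, 89.4, -44.1]
force: [-0.1, -0.2, -1.5]
grip_width: 0.0869
```

{"api": "step_arm", "payload": {"deltas": [[1,0.03,0,0,0],[1,0.05,0,0,0],[1,0.05,0,0,0]]}}

```text
time_s: 12.18
tool_pos: [0.6388, -0.2391, 0.1983]
tool_rot: [-119.0, 89.9, 167.4]
force: [0.8, -0.0, 0.3]
grip_width: 0.0869
```

```bash
python3 - <<'E'
from h import *
st(); lanterns(("wrist","scene"),((.638,-.239),))
pegs(("scene",)); m,p,d=cam("wrist"); save("w2",p)
plan([(.638,-.239,.083,-73.5,1,.03,1)])
E
```

```text
12.18 tcp [ 0.6388 -0.2391  0.1983] jaw -73.6 q [ -9.  27.  38.  82. -16.  76. -44.] F [ 0.8 -0.   0.3] w 0.0869
wrist cap ((0.6381961107254028, -0.23875905573368073), 0.030907565727829933) bail [ 0.63880083 -0.23832029] 0.12097431234374292 dir -73.87907478136857 504
scene cap ((0.6387783885002136, -0.23887285590171814), 0.03224743530154228) bail [ 0.63966574 -0.24345984] 0.12286376803730703 dir -74.06040567498326 55
scene peg mod60 0.68 conc 0.94 431 [(-150, 57), (-90, 66), (-30, 83), (30, 70), (90, 85), (150, 70)]
[[1,0.03,-0.001,-0.0,-0.0],[1,0.059,-0.001,-0.001,-0.0],[1,0.089,-0.002,-0.001,-0.1],[1,0.118,-0.002,-0.002,-0.1],[1,0.118,-0.002,-0.002,-0.1]]
```

View pics/w2.png

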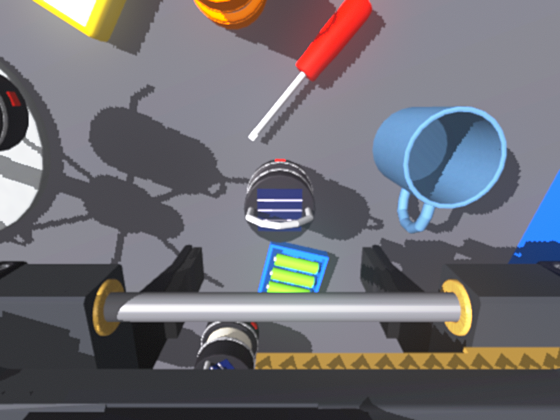

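{"api": "step_arm", "payload": {"deltas": [[1,0.03,0,0,0],[1,0.06,0,0,0],[1,0.09,0,0,0],[1,0.115,0,0,0],[1,0.115,0,0,0],[-0.2,0.115,0,0,0],[-0.2,0.115,0,0,0],[-0.2,0.115,0,0,0],[-0.2,0.115,0,0,0]], "newtons": 15}}

```text
time_s: 13.5
tool_pos: [0.6398, -0.2394, 0.0855]
tool_rot: [82.4, 89.9, 8.8]
force: [-0.2, 1.6, 3.0]
grip_width: 0.0614
```

```bash
python3 - <<'E'
from h import *
st()
plan([(.638,-.239,.28,-73.5,-.2,.04),(.45,-.05,.28,-90,-.2,.045),(.43,.105,.28,-90,-.2,.045,2)])
E
```

```text
13.5 tcp [ 0.6398 -0.2394  0.0855] jaw -73.6 q [ -8.  32.  35.  89. -20.  65. -42.] F [-0.2  1.6  3. ] w 0.0614
[[-0.2,-0.039,-0.0,-0.0,-0.0],[-0.2,-0.078,-0.001,-0.0,-0.0],[-0.2,-0.117,-0.001,-0.001,-0.0],[-0.2,-0.156,-0.001,-0.001,-0.1],[-0.2,-0.194,-0.001,-0.001,-0.1],[-0.2,-0.195,-0.022,-0.04,2.7],[-0.2,-0.195,-0.044,-0.079,5.4],[-0.2,-0.195,-0.065,-0.118,8.2],[-0.2,-0.195,-0.086,-0.157,10.9],[-0.2,-0.195,-0.107,-0.196,13.7],[-0.2,-0.195,-0.128,-0.235,16.4],[-0.2,-0.195,-0.122,-0.274,16.4]]
[[-0.2,0.0,-0.005,-0.039,0.0],[-0.2,0.0,-0.01,-0.077,0.0],[-0.2,0.0,-0.015,-0.116,0.0],[-0.2,0.0,-0.015,-0.116,0.0],[-0.2,0.0,-0.015,-0.116,0.0]]
```

{"api": "step_arm", "payload": {"deltas": [[-0.2,-0.02,0,0,0],[-0.2,-0.06,0,0,0],[-0.2,-0.1,0,0,0],[-0.2,-0.145,0,0,0],[-0.2,-0.19,0,0,0],[-0.2,-0.195,-0.022,-0.04,2.7],[-0.2,-0.195,-0.044,-0.079,5.4],[-0.2,-0.195,-0.065,-0.118,8.2],[-0.2,-0.195,-0.086,-0.157,10.9],[-0.2,-0.195,-0.107,-0.196,13.7],[-0.2,-0.195,-0.128,-0.235,16.4],[-0.2,-0.195,-0.122,-0.274,16.4]], "newtons": 25}}

```text
time_s: 15.0
tool_pos: [0.4433, -0.0116, 0.2809]
tool_rot: [136.7, 89.8, 46.6]
force: [0.7, 0.7, -1.2]
grip_width: 0.0615
```

{"api": "step_arm", "payload": {"deltas": [[-0.2,0,-0.005,-0.039,0],[-0.2,0,-0.01,-0.077,0],[-0.2,0,-0.015,-0.116,0],[-0.2,0,-0.015,-0.116,0],[-0.2,0,-0.015,-0.116,0],[-0.2,0,-0.015,-0.116,0]]}}

```text
time_s: 15.75
tool_pos: [0.4302, 0.1035, 0.28]
tool_rot: [114.8, 89.9, 24.7]
force: [-0.3, 0.5, -1.1]
grip_width: 0.0613
```

```bash
python3 - <<'E'
from h import *
st(); p0,r0,o=pose()
m,p,d=cam("scene"); w=world(m,d).reshape(-1,3); save("s3",cv2.resize(p[100:270,200:420],None,fx=3.6,fy=3.5,interpolation=2))
q=w[np.hypot(w[:,0]-p0[0],w[:,1]-p0[1])<.045]; h,e=np.histogram(q[:,2],30,(.15,.45)); print(h.tolist())
m,p,d=cam("wrist"); w=world(m,d).reshape(-1,3)
q=w[np.hypot(w[:,0]-p0[0],w[:,1]-p0[1])<.03]
for lo,hi in((.255,.285),(.29,.335)):
    s=q[(q[:,2]>lo)&(q[:,2]<hi)]; print(len(s), s.mean(0) if len(s) else 0, s[:,2].max() if len(s) else 0)
pegs()
plan([(.43,.105,.1855,-90,-.2,.03,1),(.478,.105,.1855,-90,-.2,.012,1)])
E
```

```text
15.75 tcp [0.4302 0.1035 0.28  ] jaw -90.1 q [ -39.   -9.   20.  108.    3.   81. -110.] F [-0.3  0.5 -1.1] w 0.0613
[0, 0, 0, 1, 29, 67, 63, 137, 52, 30, 60, 71, 239, 44, 43, 30, 18, 10, 11, 84, 65, 78, 167, 102, 104, 84, 31, 44, 133, 159]
7715 [0.44054837 0.10341022 0.27220527] 0.28496305694423163
337 [0.42936093 0.10357539 0.31087243] 0.31507626645345493
top peg mod60 -5.51 conc 0.95 398 [(-150, 53), (-90, 55), (-30, 76), (30, 53), (90, 80), (150, 81)]
scene peg mod60 -5.77 conc 0.95 431 [(-150, 56), (-90, 68), (-30, 80), (30, 67), (90, 88), (150, 72)]
[[-0.2,0.024,-0.0,-0.0,-0.0],[-0.2,0.047,-0.0,-0.0,-0.0],[-0.2,0.071,-0.0,-0.001,-0.0],[-0.2,0.094,-0.0,-0.001,-0.1],[-0.2,0.094,-0.0,-0.001,-0.1],[-0.2,0.094,0.012,-0.001,-0.1],[-0.2,0.094,0.024,-0.001,-0.1],[-0.2,0.094,0.036,-0.001,-0.1],[-0.2,0.094,0.048,-0.001,-0.1],[-0.2,0.094,0.048,-0.001,-0.1]]
```

View pics/s3.png

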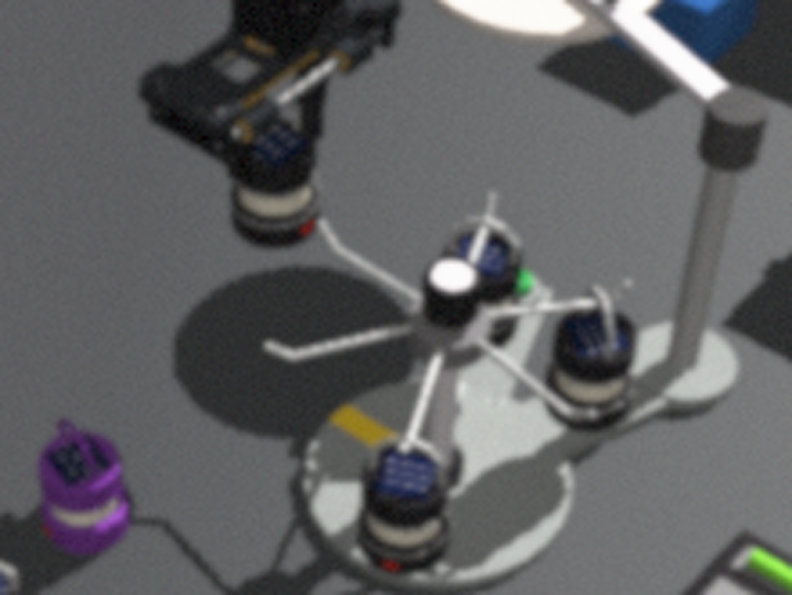

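{"api": "step_arm", "payload": {"deltas": [[-0.2,-0.035,0,0,0],[-0.2,-0.035,0.01,-0.02,0],[-0.2,-0.035,0.025,-0.05,0],[-0.2,-0.035,0.04,-0.08,0],[-0.2,-0.035,0.04,-0.08,0],[-0.2,0,0.04,-0.08,0],[-0.2,0.02,0.04,-0.08,0],[-0.2,0.02,0.04,-0.069,0],[-0.2,0.02,0.04,-0.058,0],[-0.2,0.02,0.04,-0.048,0],[-0.2,0.02,0.04,-0.038,0],[-0.2,0.02,0.04,-0.038,0]]}}

```text
time_s: 17.45
tool_pos: [0.4702, 0.1415, 0.2601]
tool_rot: [100.0, 89.9, 9.9]
force: [-0.4, -0.4, -1.0]
grip_width: 0.0612
```

```bash
python3 - <<'E'
from h import *
st(); pegs(("top","scene"))
E
```

```text
17.45 tcp [0.4702 0.1415 0.2601] jaw -90.1 q [ -40.   -2.   20.  104.    1.   78. -111.] F [-0.4 -0.4 -1. ] w 0.0612
top peg mod60 3.01 conc 0.96 304 [(-150, 12), (-90, 55), (-30, 75), (30, 51), (90, 78), (150, 33)]
scene peg mod60 0.41 conc 0.73 595 [(-150, 228), (-90, 65), (-30, 82), (30, 66), (90, 84), (150, 70)]
```

{"api": "step_arm", "payload": {"deltas": [[-0.2,-0.02,0,-0.002,0],[-0.2,-0.055,0,-0.002,0],[-0.2,-0.055,-0.02,0.017,0],[-0.2,-0.055,-0.04,0.036,0],[-0.2,-0.055,-0.04,0.036,0],[-0.2,-0.055,-0.04,0.036,0]]}}

```text
time_s: 18.3
tool_pos: [0.4301, 0.1075, 0.3147]
tool_rot: [130.5, 89.9, 40.6]
force: [0.8, -0.1, -0.9]
grip_width: 0.0613
```

```bash
sed -i 's/&(r>.06)&(r<.13);/\&(r>.06)\&(r<.13)\&(abs(np.arctan2(q[:,1],q[:,0]))<2.5);/' h.py; python3 - <<'E'
from h import *
st(); pegs(("top","scene"))
E
```

```text
18.3 tcp [0.4301 0.1075 0.3147] jaw -89.9 q [ -40.  -10.   19.  104.    3.   85. -111.] F [ 0.8 -0.1 -0.9] w 0.0613
top peg mod60 3.31 conc 0.95 340 [(-150, 0), (-90, 55), (-30, 76), (30, 51), (90, 81), (150, 77)]
scene peg mod60 2.85 conc 0.94 354 [(-150, 0), (-90, 66), (-30, 80), (30, 64), (90, 80), (150, 64)]
```

{"api": "step_arm", "payload": {"deltas": [[-0.2,0,-0.013,0.008,0],[-0.2,0,-0.013,0.008,0],[-0.2,0,-0.013,0.008,0]]}}

```text
time_s: 18.77
tool_pos: [0.4168, 0.0988, 0.3147]
tool_rot: [129.5, 90.0, 39.5]
force: [0.1, -0.3, -2.2]
grip_width: 0.061
```

{"api": "step_arm", "payload": {"deltas": [[-0.2,0.03,0,0,0],[-0.2,0.06,0,0,0],[-0.2,0.09,0,0,0],[-0.2,0.128,0,0,0],[-0.2,0.128,0,0,0],[-0.2,0.128,0,0,0]]}}

```text
time_s: 19.52
tool_pos: [0.4177, 0.0991, 0.1879]
tool_rot: [110.1, 89.9, 20.1]
force: [0.3, 0.2, -0.0]
grip_width: 0.0613
```

```bash
python3 - <<'E'
from h import *
st(); pegs(("top","scene"))
m,p,d=cam("wrist"); save("w4",p)
m,p,d=cam("scene"); save("s4",cv2.resize(p[100:270,200:420],None,fx=3.6,fy=3.5,interpolation=2))
E
```

```text
19.52 tcp [0.4177 0.0991 0.1879] jaw -90.0 q [ -39.   -8.   21.  117.    3.   70. -110.] F [ 0.3  0.2 -0. ] w 0.0613
top peg mod60 3.32 conc 0.95 339 [(-150, 0), (-90, 54), (-30, 76), (30, 51), (90, 78), (150, 80)]
scene peg mod60 3.05 conc 0.94 354 [(-150, 0), (-90, 62), (-30, 80), (30, 63), (90, 82), (150, 67)]
```

View pics/s4.png

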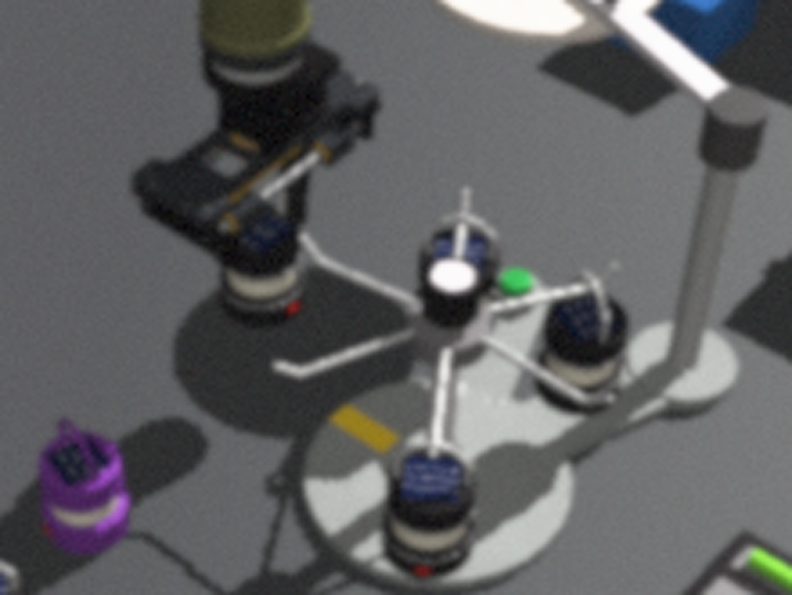

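{"api": "step_arm", "payload": {"deltas": [[-0.2,0,0.01,0,0],[-0.2,0,0.02,0,0],[-0.2,0,0.03,0,0],[-0.2,0,0.04,0,0],[-0.2,0,0.05,0,0],[-0.2,0,0.06,0,0],[-0.2,0,0.06,0,0]]}}

```text
time_s: 20.6
tool_pos: [0.4775, 0.0987, 0.1865]
tool_rot: [7.1, 90.0, -83.0]
force: [-0.5, 0.1, -1.6]
grip_width: 0.0611
```

```bash
python3 - <<'E'
from h import *
st(); pegs(("top","scene"))
m,p,d=cam("scene"); save("s5",cv2.resize(p[110:230,220:400],None,fx=4.4,fy=4.4,interpolation=2))
E
```

```text
20.6 tcp [0.4775 0.0987 0.1865] jaw -90.0 q [ -38.    0.   23.  111.   -0.   69. -105.] F [-0.5  0.1 -1.6] w 0.0611
top peg mod60 3.32 conc 0.95 270 [(-150, 0), (-90, 53), (-30, 76), (30, 51), (90, 78), (150, 12)]
scene peg mod60 3.09 conc 0.94 364 [(-150, 0), (-90, 66), (-30, 82), (30, 65), (90, 86), (150, 65)]
```

View pics/s5.png

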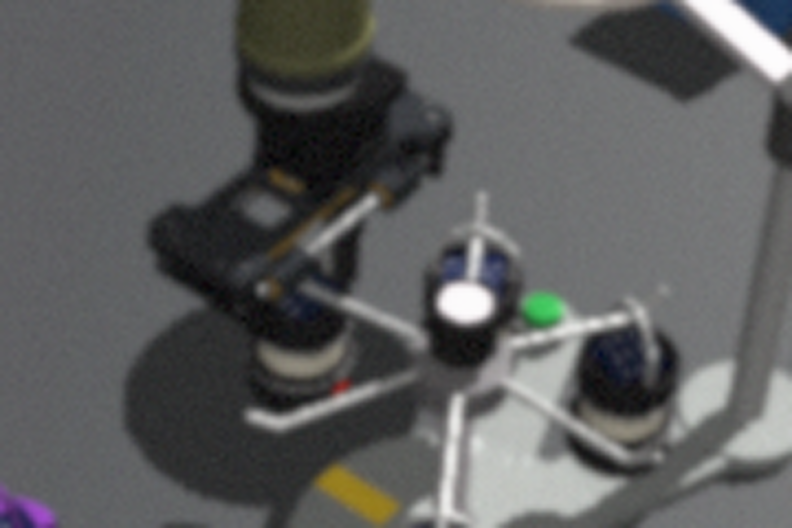

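{"api": "step_arm", "payload": {"deltas": [[-0.2,0.01,0,0,0],[-0.2,0.02,0,0,0],[-0.2,0.026,0,0,0],[-0.2,0.029,0,0,0],[-0.2,0.029,0,-0.003,0],[-0.2,0.029,0,-0.006,0],[-0.2,0.029,0,-0.006,0]]}}

```text
time_s: 21.62
tool_pos: [0.4778, 0.1056, 0.1583]
tool_rot: [112.5, 89.9, 22.5]
force: [3.7, 0.4, 3.8]
grip_width: 0.0613
```

```bash
python3 - <<'E'
from h import *
st(); pegs(("top","scene"))
E
```

```text
21.62 tcp [0.4778 0.1056 0.1583] jaw -89.9 q [ -38.    2.   23.  112.   -1.   66. -105.] F [3.7 0.4 3.8] w 0.0613
top peg mod60 0.27 conc 0.95 301 [(-150, 0), (-90, 55), (-30, 77), (30, 55), (90, 75), (150, 39)]
scene peg mod60 0.15 conc 0.94 355 [(-150, 0), (-90, 62), (-30, 80), (30, 63), (90, 85), (150, 65)]
```

{"api": "step_arm", "payload": {"deltas": [[0.8,0,0,0,0],[0.8,0,0,0,0],[0.8,0,0,0,0],[0.8,-0.02,0,0,0],[0.8,-0.05,0,0,0],[0.8,-0.09,0,0,0],[0.8,-0.13,0,0,0],[0.8,-0.15,0,0,0]]}}

```text
time_s: 22.72
tool_pos: [0.4771, 0.1049, 0.3096]
tool_rot: [119.4, 89.9, 29.4]
force: [-0.4, -0.4, -0.1]
grip_width: 0.078
```

```bash
python3 - <<'E'
from h import *
st(); pegs(("top","scene"))
m,p,d=cam("scene"); w=world(m,d).reshape(-1,3)
q=w[(np.hypot(w[:,0]-.478,w[:,1]-.105)<.05)]; h,e=np.histogram(q[:,2],26,(0,.26)); print(h.tolist())
c=q[(q[:,2]>.146)&(q[:,2]<.157)]; print(cv2.minEnclosingCircle(c[:,:2].astype(np.float32)))
save("s6",cv2.resize(p[110:270,220:430],None,fx=3.7,fy=3.7,interpolation=2))
plan([(.592,.1055,.31,-80,.45),(.592,.1055,.226,-68,.45,.04,1)])
E
```

```text
22.73 tcp [0.4771 0.1049 0.3096] jaw -90.0 q [ -39.   -4.   22.  100.    1.   84. -107.] F [-0.4 -0.4 -0.1] w 0.078
top peg mod60 0.75 conc 0.96 260 [(-150, 0), (-90, 52), (-30, 77), (30, 55), (90, 76), (150, 0)]
scene peg mod60 0.11 conc 0.94 363 [(-150, 0), (-90, 69), (-30, 78), (30, 65), (90, 85), (150, 66)]
[249, 212, 8, 0, 0, 0, 0, 22, 46, 52, 75, 39, 27, 58, 96, 210, 10, 14, 38, 33, 5, 0, 0, 0, 0, 0]
((0.4800344705581665, 0.10190731287002563), 0.033307407051324844)
[[0.45,-0.001,0.038,-0.0,-3.3],[0.45,-0.001,0.077,-0.0,-6.7],[0.45,-0.002,0.115,-0.001,-10.0],[0.45,0.026,0.115,-0.001,-14.0],[0.45,0.054,0.115,-0.001,-18.0],[0.45,0.082,0.115,-0.001,-22.0],[0.45,0.082,0.115,-0.001,-22.0]]
```

View pics/s6.png

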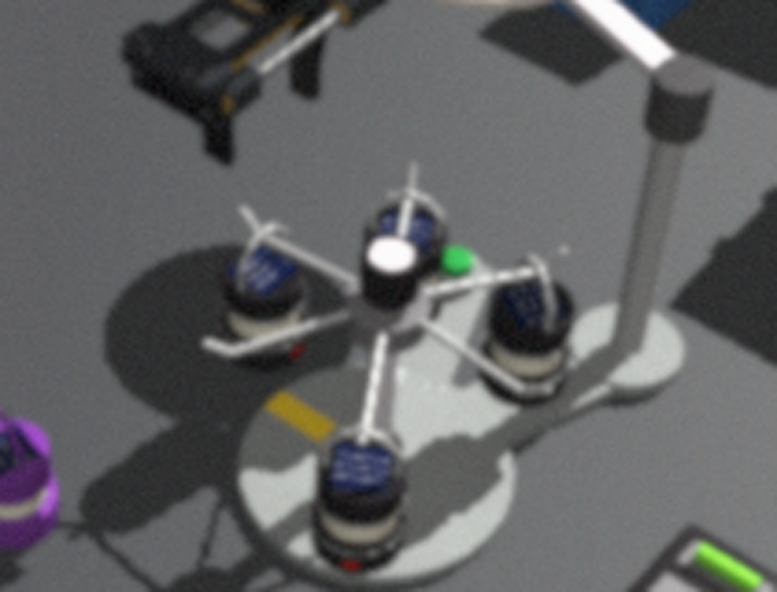

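{"api": "step_arm", "payload": {"deltas": [[0.45,-0.01,0.03,0,-9],[0.45,-0.01,0.06,0,-18],[0.45,-0.01,0.09,0,-27],[0.45,-0.005,0.115,-0.001,-36],[0.45,0,0.115,-0.001,-45],[0.45,0.026,0.115,-0.001,-50],[0.45,0.054,0.115,-0.001,-50],[0.45,0.082,0.115,-0.001,-50],[0.45,0.082,0.115,-0.001,-50],[-0.6,0.082,0.115,-0.001,-50],[-0.6,0.082,0.115,-0.001,-50],[-0.6,0.082,0.115,-0.001,-50]], "newtons": 20}}

```text
time_s: 24.38
tool_pos: [0.5923, 0.1059, 0.2266]
tool_rot: [62.9, 89.9, 22.9]
force: [0.4, 0.6, 1.7]
grip_width: 0.0411
```

{"api": "step_arm", "payload": {"deltas": [[-0.6,0,0,0,2],[-0.6,0,0,0,7],[-0.6,0,0,0,13],[-0.6,0,0,0,19],[-0.6,0,0,0,25],[-0.6,0,0,0,31],[-0.6,0,0,0,37],[-0.6,0,0,0,43],[-0.6,0,0,0,49],[-0.6,0,0,0,54],[-0.6,0,0,0,58],[-0.6,0,0,0,60]]}}

```text
time_s: 25.88
tool_pos: [0.5918, 0.1063, 0.2265]
tool_rot: [161.2, 89.9, 61.1]
force: [-1.6, 0.9, 5.8]
grip_width: 0.0393
```

{"api": "step_arm", "payload": {"deltas": [[-0.6,0,0,0,0],[-0.6,0,0,0,0]]}}

```text
time_s: 26.12
tool_pos: [0.5918, 0.1064, 0.2265]
tool_rot: [165.2, 89.9, 65.2]
force: [-3.4, 1.2, 5.7]
grip_width: 0.0396
```

```bash
python3 - <<'E'
from h import *
st(); pegs(("top","scene")); lanterns(cs=((0.448,-0.233),))
E
```

```text
26.12 tcp [0.5918 0.1064 0.2265] jaw -100.0 q [ -39.   14.   31.   93.   -7.   75. -107.] F [-3.4  1.2  5.7] w 0.0396
top peg mod60 0.44 conc 0.95 157 [(-150, 0), (-90, 55), (-30, 34), (30, 68), (90, 0), (150, 0)]
scene peg mod60 0.37 conc 0.94 318 [(-150, 0), (-90, 92), (-30, 47), (30, 93), (90, 82), (150, 4)]
top cap ((0.4473954737186432, -0.2323157787322998), 0.031082937493920326) bail [ 0.44916921 -0.2296963 ] 0.12196963664476734 dir -132.13111956273002 29
scene cap ((0.4463910460472107, -0.23377017676830292), 0.03245071694254875) bail [ 0.44742281 -0.23451411] 0.12312874545902797 dir 47.95126267656695 57
```

```bash
python3 - <<'E'
from h import *
plan([(.592,.106,.226,None,.6,.05,1),(.592,.106,.31,None,.6),(.448,-.233,.30,-132,1),(.448,-.233,.20,-132,1,.05,2)])
E
```

```text
[[0.6,0.001,0.0,0.0,0.0],[0.6,0.001,0.0,0.0,0.0],[0.6,-0.041,0.0,0.0,0.0],[0.6,-0.083,0.0,0.0,0.0],[1,-0.082,-0.01,0.045,4.0],[1,-0.081,-0.021,0.09,8.0],[1,-0.08,-0.031,0.135,12.0],[1,-0.079,-0.041,0.18,16.0],[1,-0.078,-0.052,0.224,20.0],[1,-0.076,-0.062,0.269,24.0],[1,-0.075,-0.072,0.314,28.0],[1,-0.074,-0.083,0.359,32.0]]
[[1,0.05,0.0,-0.0,-0.0],[1,0.1,0.0,0.0,-0.0],[1,0.1,0.0,0.0,-0.0],[1,0.1,0.0,0.0,-0.0]]
```

{"api": "step_arm", "payload": {"deltas": [[0.6,0.001,0,0,0],[0.6,0.001,0,0,0],[0.6,-0.041,0,0,0],[0.6,-0.083,0,0,0],[1,-0.082,-0.01,0.045,4],[1,-0.081,-0.021,0.09,8],[1,-0.08,-0.031,0.135,12],[1,-0.079,-0.041,0.18,16],[1,-0.078,-0.052,0.224,20],[1,-0.076,-0.062,0.269,24],[1,-0.075,-0.072,0.314,28],[1,-0.074,-0.083,0.359,32]]}}

```text
time_s: 27.82
tool_pos: [0.4467, -0.2353, 0.2995]
tool_rot: [137.5, 90.0, 5.3]
force: [0.2, 0.1, -0.9]
grip_width: 0.087
```

{"api": "step_arm", "payload": {"deltas": [[1,0.05,0,0,0],[1,0.1,0,0,0],[1,0.1,0,0,0],[1,0.1,0,0,0]]}}

```text
time_s: 28.32
tool_pos: [0.4486, -0.2341, 0.2013]
tool_rot: [105.6, 89.9, -26.4]
force: [0.2, 0.4, 0.4]
grip_width: 0.0868
```

```bash
python3 - <<'E'
from h import *
st(); lanterns(("wrist","scene"),((.448,-.233),)); pegs()
plan([(.448,-.233,.083,-132,1,.03,1)])
E
```

```text
28.32 tcp [ 0.4486 -0.2341  0.2013] jaw -132.0 q [ -23.    1.   49.  108.   -1.   71. -106.] F [0.2 0.4 0.4] w 0.0868
wrist cap ((0.4476015865802765, -0.23313598334789276), 0.031039204448461533) bail [ 0.44788199 -0.23366779] 0.12029180633027647 dir -131.3085523044471 494
scene cap ((0.4489124119281769, -0.23336553573608398), 0.03207651153206825) bail [ 0.44714083 -0.23433481] 0.12142135625684336 dir 48.27411514207202 57
top peg mod60 0.83 conc 0.93 363 [(-150, 0), (-90, 75), (-30, 53), (30, 78), (90, 80), (150, 77)]
scene peg mod60 0.33 conc 0.93 387 [(-150, 0), (-90, 93), (-30, 49), (30, 94), (90, 86), (150, 65)]
[[1,0.03,-0.0,0.0,0.0],[1,0.059,-0.001,0.0,0.0],[1,0.089,-0.001,0.0,0.0],[1,0.118,-0.002,0.0,0.0],[1,0.118,-0.002,0.0,0.0]]
```

{"api": "step_arm", "payload": {"deltas": [[1,0.03,0,0,0],[1,0.06,-0.001,0,0],[1,0.09,-0.001,0,0],[1,0.117,-0.001,0,0],[1,0.117,-0.001,0,0],[-0.2,0.117,-0.001,0,0],[-0.2,0.117,-0.001,0,0],[-0.2,0.117,-0.001,0,0],[-0.2,0.117,-0.001,0,0]], "newtons": 25}}

```text
time_s: 29.65
tool_pos: [0.4476, -0.2329, 0.0833]
tool_rot: [130.1, 89.9, -1.9]
force: [-0.7, -0.5, 2.8]
grip_width: 0.0614
```

```bash
python3 - <<'E'
from h import *
st()
plan([(.448,-.233,.32,-132,-.2,.045),(.428,-.05,.32,-110,-.2,.045),(.418,.105,.32,-90,-.2,.045,2)])
E
```

```text
29.65 tcp [ 0.4476 -0.2329  0.0833] jaw -132.0 q [-20.  12.  49. 115. -10.  57. -98.] F [-0.7 -0.5  2.8] w 0.0614
[[-0.2,-0.039,0.0,-0.0,0.0],[-0.2,-0.079,0.0,-0.0,0.0],[-0.2,-0.118,0.0,-0.0,0.0],[-0.2,-0.158,0.0,-0.0,0.0],[-0.2,-0.197,0.001,-0.0,0.0],[-0.2,-0.237,0.001,-0.0,0.0],[-0.2,-0.237,-0.027,-0.025,-4.4],[-0.2,-0.237,-0.054,-0.049,-8.8],[-0.2,-0.237,-0.082,-0.074,-13.2],[-0.2,-0.237,-0.109,-0.099,-17.6],[-0.2,-0.237,-0.137,-0.123,-22.0],[-0.2,-0.237,-0.164,-0.15,-27.0]]
[[-0.2,0.0,-0.013,-0.037,-5.0],[-0.2,0.0,-0.025,-0.074,-10.0],[-0.2,0.0,-0.038,-0.111,-15.0],[-0.2,0.0,-0.038,-0.111,-15.0],[-0.2,0.0,-0.038,-0.111,-15.0]]
```

{"api": "step_arm", "payload": {"deltas": [[-0.2,-0.025,0,0,0],[-0.2,-0.065,0,0,0],[-0.2,-0.11,0,0,0],[-0.2,-0.155,0,0,0],[-0.2,-0.197,0,0,0],[-0.2,-0.237,0.001,0,0],[-0.2,-0.237,-0.027,-0.025,-4.4],[-0.2,-0.237,-0.054,-0.049,-8.8],[-0.2,-0.237,-0.082,-0.074,-13.2],[-0.2,-0.237,-0.109,-0.099,-17.6],[-0.2,-0.237,-0.137,-0.123,-22],[-0.2,-0.237,-0.164,-0.15,-27]]}}

```text
time_s: 31.15
tool_pos: [0.4249, -0.0105, 0.3194]
tool_rot: [-149.7, 90.0, 105.4]
force: [0.5, -0.0, -0.7]
grip_width: 0.0613
```

{"api": "step_arm", "payload": {"deltas": [[-0.2,0,-0.013,-0.037,-5],[-0.2,0,-0.025,-0.074,-10],[-0.2,0,-0.038,-0.111,-15],[-0.2,0,-0.038,-0.111,-15],[-0.2,0,-0.038,-0.111,-15]]}}

```text
time_s: 31.78
tool_pos: [0.4174, 0.1049, 0.3193]
tool_rot: [-29.0, 89.9, -119.0]
force: [-0.4, -0.5, -0.6]
grip_width: 0.0615
```

```bash
python3 - <<'E'
from h import *
st(); pegs(); p0,r0,o=pose()
m,p,d=cam("wrist"); w=world(m,d).reshape(-1,3)
q=w[np.hypot(w[:,0]-p0[0],w[:,1]-p0[1])<.03]; s=q[(q[:,2]>p0[2]+.015)&(q[:,2]<p0[2]+.045)]
print("bail-tcp",len(s),s.mean(0)-p0,s[:,2].max()-p0[2])
plan([(.417,.1045,.1865,-90,-.2,.04,2)])
E
```

```text
31.77 tcp [0.4174 0.1049 0.3193] jaw -90.0 q [ -44.  -12.   22.  105.    5.   86. -112.] F [-0.4 -0.5 -0.6] w 0.0615
top peg mod60 0.77 conc 0.93 362 [(-150, 0), (-90, 76), (-30, 54), (30, 77), (90, 79), (150, 76)]
scene peg mod60 0.29 conc 0.94 371 [(-150, 0), (-90, 87), (-30, 47), (30, 95), (90, 79), (150, 63)]
bail-tcp 425 [0.00021605 0.00044057 0.03434603] 0.03712982738510745
[[-0.2,0.033,-0.0,-0.0,-0.0],[-0.2,0.067,-0.0,-0.0,-0.1],[-0.2,0.1,-0.001,-0.0,-0.1],[-0.2,0.133,-0.001,-0.0,-0.1],[-0.2,0.133,-0.001,-0.0,-0.1],[-0.2,0.133,-0.001,-0.0,-0.1]]
```

{"api": "step_arm", "payload": {"deltas": [[-0.2,0.033,0,0,0],[-0.2,0.067,0,0,0],[-0.2,0.1,0,0,0],[-0.2,0.133,0,0,0],[-0.2,0.133,0,0,0],[-0.2,0.133,0.01,0,0],[-0.2,0.133,0.02,0,0],[-0.2,0.133,0.03,0,0],[-0.2,0.133,0.04,0,0],[-0.2,0.133,0.05,0,0],[-0.2,0.133,0.06,0,0],[-0.2,0.133,0.06,0,0]]}}

```text
time_s: 33.42
tool_pos: [0.4789, 0.1055, 0.1865]
tool_rot: [75.3, 89.9, -14.7]
force: [1.2, 0.3, -4.9]
grip_width: 0.0616
```

```bash
python3 - <<'E'
from h import *
st(); pegs()
m,p,d=cam("scene"); save("s7",cv2.resize(p[110:270,220:430],None,fx=3.7,fy=3.7,interpolation=2))
E
```

```text
33.42 tcp [0.4789 0.1055 0.1865] jaw -90.0 q [ -42.    0.   27.  110.   -0.   69. -105.] F [ 1.2  0.3 -4.9] w 0.0616
top peg mod60 0.68 conc 0.94 292 [(-150, 0), (-90, 73), (-30, 54), (30, 77), (90, 76), (150, 12)]
scene peg mod60 0.48 conc 0.93 383 [(-150, 0), (-90, 94), (-30, 46), (30, 92), (90, 82), (150, 69)]
```

View pics/s7.png

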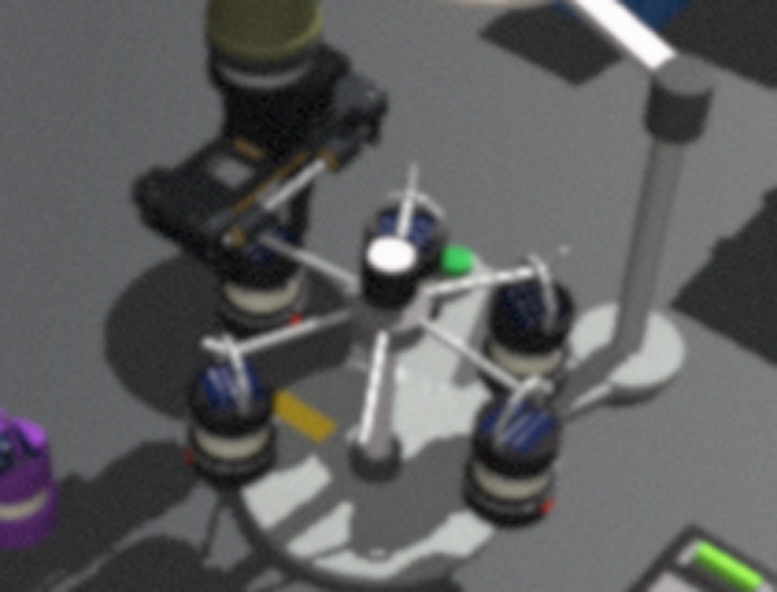

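{"api": "step_arm", "payload": {"deltas": [[-0.2,0.01,0,0,0],[-0.2,0.02,0,0,0],[-0.2,0.026,0,0,0],[-0.2,0.03,0,0,0],[-0.2,0.03,0,0,0],[-0.2,0.03,0,0,0]]}}

```text
time_s: 34.33
tool_pos: [0.4778, 0.1056, 0.1568]
tool_rot: [103.4, 90.0, 13.4]
force: [1.3, -0.7, -1.4]
grip_width: 0.0613
```

```bash
python3 - <<'E'
from h import *
st(); pegs()
E
```

```text
34.33 tcp [0.4778 0.1056 0.1568] jaw -90.0 q [ -42.    2.   27.  113.   -1.   66. -105.] F [ 1.3 -0.7 -1.4] w 0.0613
top peg mod60 0.5 conc 0.93 327 [(-150, 0), (-90, 77), (-30, 54), (30, 78), (90, 78), (150, 40)]
scene peg mod60 0.26 conc 0.93 380 [(-150, 0), (-90, 87), (-30, 51), (30, 92), (90, 85), (150, 65)]
```

Lower 2 mm more until it seats, then release and rise.

{"api": "step_arm", "payload": {"deltas": [[-0.2,0.001,0,0,0],[-0.2,0.002,0,0,0],[-0.2,0.002,0,0,0],[0.8,0.002,0,0,0],[0.8,0.002,0,0,0],[0.8,0.002,0,0,0],[0.8,-0.02,0,0,0],[0.8,-0.05,0,0,0],[0.8,-0.09,0,0,0],[0.8,-0.13,0,0,0],[0.8,-0.18,0,0,0],[0.8,-0.22,0,0,0]]}}

```text
time_s: 35.92
tool_pos: [0.4775, 0.1056, 0.3784]
tool_rot: [124.5, 89.9, 34.5]
force: [-0.4, 0.5, -0.0]
grip_width: 0.0783
```

```bash
python3 - <<'E'
from h import *
st(); pegs()
for n in("top","scene"):
    m,p,d=cam(n); w=world(m,d).reshape(-1,3)
    for a in (180,120):
        c=AX+.115*np.array([np.cos(np.radians(a)),np.sin(np.radians(a))])
        q=w[np.hypot(w[:,0]-c[0],w[:,1]-c[1])<.045]; q=q[(q[:,2]>.145)&(q[:,2]<.157)]; print(n,a,c,len(q),cv2.minEnclosingCircle(q[:,:2].astype(np.float32)) if len(q) else 0)
    k=(w[:,2]>.318)&(w[:,2]<.36)&(np.hypot(w[:,0]-.522,w[:,1]-.374)<.03); print("grip",cv2.minEnclosingCircle(w[k][:,:2].astype(np.float32)))
    ls=regions_of(n,"lantern1"); W=w.reshape(420,560,3)
    print([(round(r["p"],2),np.nanmedian(W[r["pixels"]],0).round(2).tolist(),p[r["pixels"]].mean(0).round().tolist()) for r in ls])
plan([(.477,.105,.42,None,.1),(.522,.374,.42,-14,.1),(.522,.374,.319,-14,.1,.04,1)])
E
```

```text
35.92 tcp [0.4775 0.1056 0.3784] jaw -90.0 q [ -43.   -4.   26.   93.    2.   91. -107.] F [-0.4  0.5 -0. ] w 0.0783
top peg mod60 0.42 conc 0.94 290 [(-150, 0), (-90, 78), (-30, 53), (30, 77), (90, 75), (150, 7)]
scene peg mod60 0.13 conc 0.93 364 [(-150, 0), (-90, 80), (-30, 47), (30, 87), (90, 83), (150, 67)]
top 180 [0.478  0.1053] 81 ((0.48792141675949097, 0.11583828926086426), 0.02462868206202984)
top 120 [0.5355     0.20489292] 0 0
grip ((0.5251664519309998, 0.38200148940086365), 0.010022413916885853)
[(0.95, [0.79, -0.14, 0.08], [183.0, 106.0, 61.0]), (0.86, [0.41, -0.1, 0.08], [106.0, 65.0, 148.0]), (0.48, [0.48, 0.11, 0.15], [109.0, 112.0, 122.0])]
scene 180 [0.478  0.1053] 273 ((0.4792447090148926, 0.10420773923397064), 0.03240467235445976)
scene 120 [0.5355     0.20489292] 171 ((0.536850094795227, 0.2071942389011383), 0.03442395478487015)
grip ((0.5279431343078613, 0.3801945447921753), 0.011054523289203644)
[(0.84, [0.49, 0.09, 0.15], [76.0, 75.0, 80.0]), (0.72, [0.42, -0.11, 0.07], [100.0, 63.0, 123.0]), (0.64, [0.81, -0.16, 0.08], [171.0, 102.0, 57.0]), (0.59, [0.55, 0.21, 0.15], [72.0, 74.0, 82.0]), (0.54, [0.54, -0.28, 0.01], [97.0, 162.0, 129.0])]
[[0.1,-0.045,-0.0,0.001,0.0],[0.1,-0.045,0.006,-0.033,-9.5],[0.1,-0.045,0.011,-0.067,-19.0],[0.1,-0.045,0.017,-0.1,-28.5],[0.1,-0.045,0.022,-0.134,-38.0],[0.1,-0.045,0.028,-0.168,-47.5],[0.1,-0.045,0.034,-0.201,-57.0],[0.1,-0.045,0.039,-0.235,-66.5],[0.1,-0.045,0.045,-0.268,-76.0],[0.1,-0.011,0.045,-0.268,-76.0],[0.1,0.022,0.045,-0.268,-76.0],[0.1,0.056,0.045,-0.269,-76.0]]
[[0.1,-0.0,-0.0,0.0,0.0]]
```

```bash
python3 - <<'E'
from h import *
plan([(.477,.105,.42,None,.1),(.5255,.379,.42,-18,.1),(.5255,.379,.345,-18,.1,.04,1)])
E
```

```text
[[0.1,-0.045,-0.0,0.001,0.0],[0.1,-0.045,0.006,-0.034,-9.0],[0.1,-0.045,0.012,-0.068,-18.0],[0.1,-0.045,0.018,-0.102,-27.0],[0.1,-0.045,0.024,-0.136,-36.0],[0.1,-0.045,0.03,-0.171,-45.0],[0.1,-0.045,0.036,-0.205,-54.0],[0.1,-0.045,0.042,-0.239,-63.0],[0.1,-0.045,0.049,-0.273,-72.0],[0.1,-0.008,0.049,-0.273,-72.0],[0.1,0.03,0.049,-0.273,-72.0],[0.1,0.03,0.049,-0.273,-72.0]]
```

{"api": "step_arm", "payload": {"deltas": [[0.1,-0.045,0,0.001,0],[0.1,-0.045,0.006,-0.034,-9],[0.1,-0.045,0.012,-0.068,-18],[0.1,-0.045,0.018,-0.102,-27],[0.1,-0.045,0.024,-0.136,-36],[0.1,-0.045,0.03,-0.171,-45],[0.1,-0.045,0.036,-0.205,-54],[0.1,-0.045,0.042,-0.239,-63],[0.1,-0.045,0.049,-0.273,-72],[0.1,-0.045,0.049,-0.273,-72],[0.1,-0.02,0.049,-0.273,-72],[0.1,-0.01,0.049,-0.273,-72]]}}

```text
time_s: 37.72
tool_pos: [0.5261, 0.3771, 0.3842]
tool_rot: [-115.7, 89.8, -133.9]
force: [0.2, 0.5, 0.4]
grip_width: 0.0477
```

```bash
python3 - <<'E'
from h import *
st()
m,p,d=cam("wrist"); w=world(m,d).reshape(-1,3); save("w8",p)
k=(w[:,2]>.318)&(w[:,2]<.34)&(np.hypot(w[:,0]-.5255,w[:,1]-.379)<.022); print(k.sum(),w[k].mean(0),cv2.minEnclosingCircle(w[k][:,:2].astype(np.float32)))
m,p,d=cam("top"); w=world(m,d).reshape(-1,3)
k=(w[:,2]>.318)&(w[:,2]<.34)&(np.hypot(w[:,0]-.5255,w[:,1]-.379)<.022); print(k.sum())
plan([(.525,.378,.319,-18,.1,.03,1)])
E
```

```text
37.73 tcp [0.5261 0.3771 0.3842] jaw -18.1 q [-50.  17.  17.  69.  -5.  94. -53.] F [0.2 0.5 0.4] w 0.0477
750 [0.52543938 0.38411114 0.32787625] ((0.5246623754501343, 0.38245779275894165), 0.01029466837644577)
63
[[0.1,0.022,0.0,-0.0,-0.0],[0.1,0.044,0.0,-0.001,-0.1],[0.1,0.066,0.0,-0.001,-0.1],[0.1,0.066,0.0,-0.001,-0.1]]
```

View pics/w8.png

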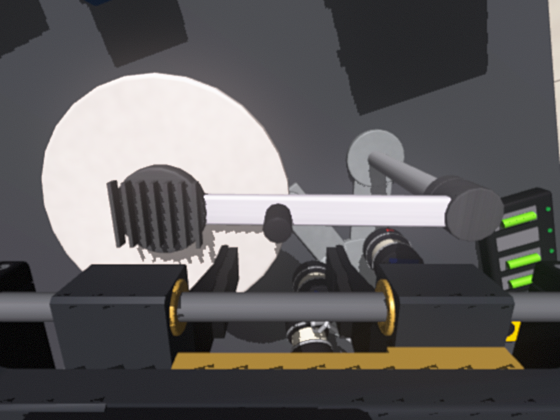

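{"api": "step_arm", "payload": {"deltas": [[0.1,0.02,0.005,-0.002,0],[0.1,0.045,0.005,-0.002,0],[0.1,0.065,0.005,-0.002,0],[0.1,0.065,0.005,-0.002,0],[-0.9,0.065,0.005,-0.002,0],[-0.9,0.065,0.005,-0.002,0],[-0.9,0.065,0.005,-0.002,0],[-0.9,0.065,0.005,-0.002,0]], "newtons": 20}}

```text
time_s: 38.83
tool_pos: [0.5253, 0.3846, 0.3222]
tool_rot: [151.1, 89.9, 133.1]
force: [-2.6, 0.3, 2.3]
grip_width: 0.0193
```

```bash
python3 - <<'E'
from h import *
st(); p0=pose()[0]
c=np.array([.667,.334]); v=p0[:2]-c; a0=np.degrees(np.arctan2(v[1],v[0])); print(a0,np.hypot(*v)); a1=252.1
w=[]
for i in range(1,13):
    s=i/12; a=a0+(a1-a0)*s; q=c+.15*np.array([np.cos(np.radians(a)),np.sin(np.radians(a))]); w.append((q[0],q[1],p0[2],a-180,-.9,.05))
plan(w)
E
```

```text
38.83 tcp [0.5253 0.3846 0.3222] jaw -17.9 q [-51.  17.  16.  76.  -5.  87. -53.] F [-2.6  0.3  2.3] w 0.0193
160.3416530935198 0.15045572094610912
[[-0.9,-0.0,-0.02,0.001,-5.9],[-0.9,-0.0,-0.04,0.005,-13.6],[-0.9,-0.0,-0.059,0.011,-21.2],[-0.9,-0.0,-0.077,0.019,-28.9],[-0.9,-0.0,-0.094,0.03,-36.5],[-0.9,-0.0,-0.109,0.043,-44.2],[-0.9,-0.0,-0.122,0.058,-51.8],[-0.9,-0.0,-0.134,0.074,-59.5],[-0.9,-0.0,-0.143,0.092,-67.1],[-0.9,-0.0,-0.149,0.111,-74.7],[-0.9,-0.0,-0.153,0.131,-82.4],[-0.9,-0.0,-0.155,0.15,-90.0]]
```

{"api": "step_arm", "payload": {"deltas": [[-0.9,0,-0.02,0.001,-5.9],[-0.9,0,-0.04,0.005,-13.6],[-0.9,0,-0.059,0.011,-21.2],[-0.9,0,-0.077,0.019,-28.9],[-0.9,0,-0.094,0.03,-36.5],[-0.9,0,-0.109,0.043,-44.2],[-0.9,0,-0.122,0.058,-51.8],[-0.9,0,-0.134,0.074,-59.5],[-0.9,0,-0.143,0.092,-67.1],[-0.9,0,-0.149,0.111,-74.7],[-0.9,0,-0.153,0.131,-82.4],[-0.9,0,-0.155,0.15,-90]]}}

```text
time_s: 40.33
tool_pos: [0.6209, 0.1916, 0.3222]
tool_rot: [23.1, 89.9, 95.5]
force: [-1.4, 4.7, 1.9]
grip_width: 0.0191
```

{"api": "step_arm", "payload": {"deltas": [[-0.9,0,0,0,0],[-0.9,0,0,0,0]]}}

```text
time_s: 40.58
tool_pos: [0.6212, 0.1915, 0.3221]
tool_rot: [-22.0, 89.9, 50.0]
force: [2.6, 3.0, 1.4]
grip_width: 0.0191
```

```bash
cat >> h.py <<'E'
def lamp():
    for n in("top","scene"):
        m,p,d=cam(n); w=world(m,d).reshape(-1,3)
        k=(w[:,2]>.270)&(w[:,2]<.286)&(np.hypot(w[:,0]-.593,w[:,1]-.1053)<.16)&(p.reshape(-1,3).min(1)>150); q=w[k][:,:2]
        # robust circle of known radius fitted to outer boundary
        h=cv2.convexHull(q.astype(np.float32))[:,0]
        f=least_squares(lambda c:np.hypot(h[:,0]-c[0],h[:,1]-c[1])-.1,q.mean(0),loss="soft_l1",f_scale=.002); print(n,"head",f.x.round(4),len(h),k.sum())
E
python3 - <<'E'
from h import *
st(); p0=pose()[0]; v=p0[:2]-[.667,.334]; print(np.degrees(np.arctan2(v[1],v[0]))%360,np.hypot(*v)); lamp(); pegs()
E
```

```text
40.58 tcp [0.6212 0.1915 0.3221] jaw 72.0 q [-31.  17.  14.  76.  -4.  87.  56.] F [2.6 3.  1.4] w 0.0191
252.17614905281093 0.14972324044903265
top head [0.5977 0.1055] 45 2931
scene head [0.5981 0.1056] 29 1911
top peg mod60 8.03 conc 0.9 120 [(-150, 0), (-90, 50), (-30, 19), (30, 7), (90, 0), (150, 44)]
scene peg mod60 7.59 conc 0.94 244 [(-150, 0), (-90, 88), (-30, 59), (30, 92), (90, 5), (150, 0)]
```

{"api": "step_arm", "payload": {"deltas": [[0.1,0,0,0,0],[0.1,0,0,0,0],[0.1,-0.03,0,0,0],[0.1,-0.07,0,0,0],[0.1,-0.11,0,0,0],[0.1,-0.11,0.05,0.0,0],[0.1,-0.11,0.1,0,0],[0.1,-0.11,0.15,0,0],[0.1,-0.11,0.15,0,0]]}}

```text
time_s: 41.9
tool_pos: [0.475, 0.2376, 0.4321]
tool_rot: [84.0, 89.9, 156.3]
force: [1.0, 0.1, 0.1]
grip_width: 0.0482
```

```bash
python3 - <<'E'
from h import *
st(); lamp(); pegs()
for n in("top","scene"):
    m,p,d=cam(n); w=world(m,d).reshape(-1,3); k=(w[:,2]>.318)&(w[:,2]<.34)&(np.hypot(w[:,0]-.621,w[:,1]-.1915)<.03); print("grip",w[k].mean(0),cv2.minEnclosingCircle(w[k][:,:2].astype(np.float32)))
    if n=="scene": save("s9",cv2.resize(p[110:290,220:440],None,fx=3.6,fy=3.3,interpolation=2))
E
```

```text
41.9 tcp [0.475  0.2376 0.4321] jaw 72.3 q [-39.   2.  10.  80.  -0.  97.  43.] F [1.  0.1 0.1] w 0.0482
top head [0.5979 0.1061] 43 3740
scene head [0.5978 0.1043] 32 2746
top peg mod60 7.6 conc 0.91 117 [(-150, 0), (-90, 49), (-30, 18), (30, 7), (90, 0), (150, 43)]
scene peg mod60 7.96 conc 0.94 245 [(-150, 0), (-90, 90), (-30, 61), (30, 89), (90, 5), (150, 0)]
grip [0.62275912 0.1901886  0.3282132 ] ((0.623288631439209, 0.1909962147474289), 0.009796865284442902)
grip [0.62527573 0.18686111 0.32679927] ((0.624447226524353, 0.18972726166248322), 0.010754968039691448)
```

View pics/s9.png

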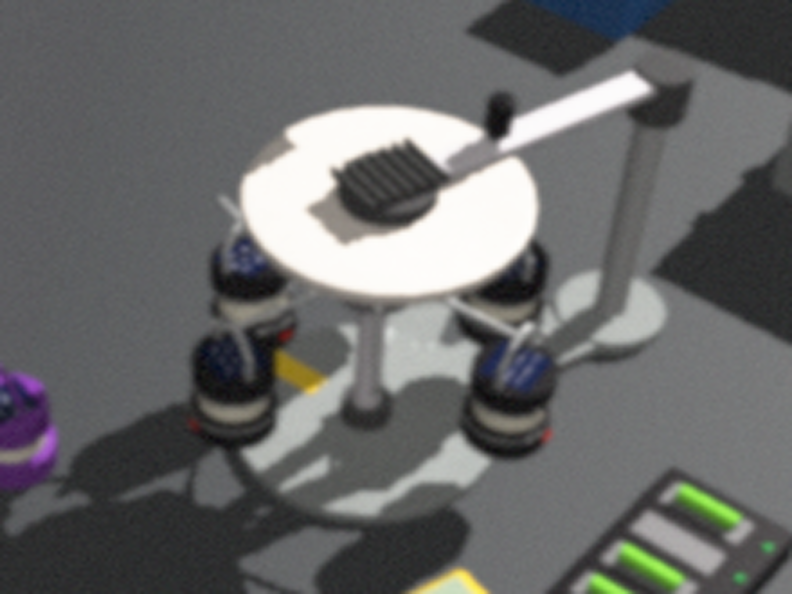

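```bash
python3 - <<'E'
from h import *
m,p,d=cam("top"); w=world(m,d).reshape(-1,3); q=w-np.r_[AX,0]; r=np.hypot(q[:,0],q[:,1]); a=np.degrees(np.arctan2(q[:,1],q[:,0]))%360
for c in range(8,360,60):
    k=(r>.09)&(r<.15)&(abs((a-c+180)%360-180)<25)&(w[:,2]>.08)&(w[:,2]<.205); print(c,k.sum(),w[k].mean(0).round(3) if k.any() else 0,np.percentile(w[k][:,2],[5,50,95]).round(3) if k.any() else 0)
plan([(.6235,.1905,.43,72,.1),(.6235,.1905,.322,72,.1,.04,1),(.6235,.1905,.322,72,-.9,.04,3)])
E
```

```text
8 46 [0.728 0.121 0.161] [0.147 0.152 0.201]
68 18 [0.631 0.238 0.15 ] [0.148 0.15  0.153]
128 287 [0.512 0.195 0.151] [0.102 0.152 0.192]
188 425 [0.484 0.076 0.149] [0.101 0.152 0.191]
248 389 [ 0.546 -0.003  0.151] [0.102 0.151 0.19 ]
308 21 [0.667 0.011 0.193] [0.184 0.194 0.2  ]
[[0.1,0.0,-0.038,0.0,-0.0],[0.1,0.0,-0.076,0.001,-0.1],[0.1,0.001,-0.113,0.001,-0.1],[0.1,0.001,-0.151,0.002,-0.1],[0.1,0.037,-0.151,0.002,-0.1],[0.1,0.073,-0.151,0.002,-0.1],[0.1,0.109,-0.151,0.002,-0.1],[0.1,0.109,-0.151,0.002,-0.1],[-0.9,0.109,-0.151,0.002,-0.1],[-0.9,0.109,-0.151,0.002,-0.1],[-0.9,0.109,-0.151,0.002,-0.1],[-0.9,0.109,-0.151,0.002,-0.1]]
```

{"api": "step_arm", "payload": {"deltas": [[0.1,0,-0.038,0,0],[0.1,0,-0.076,0.001,0],[0.1,0,-0.113,0.001,0],[0.1,0,-0.151,0.002,0],[0.1,0.037,-0.151,0.002,0],[0.1,0.073,-0.151,0.002,0],[0.1,0.109,-0.151,0.002,0],[0.1,0.109,-0.151,0.002,0],[-0.9,0.109,-0.151,0.002,0],[-0.9,0.109,-0.151,0.002,0],[-0.9,0.109,-0.151,0.002,0],[-0.9,0.109,-0.151,0.002,0]]}}

```text
time_s: 43.75
tool_pos: [0.6227, 0.1911, 0.3237]
tool_rot: [-97.7, 89.9, -25.7]
force: [-0.2, -1.6, 3.8]
grip_width: 0.0194
```

{"api": "step_arm", "payload": {"deltas": [[-0.9,0,0.002,0,0.7],[-0.9,0,0.0035,0,1.2],[-0.9,0,0.0035,0,1.2],[-0.9,0,0.0035,0,1.2]]}}

```text
time_s: 44.25
tool_pos: [0.6193, 0.1922, 0.3237]
tool_rot: [-86.5, 89.9, -15.8]
force: [0.0, -3.5, 6.4]
grip_width: 0.0193
```

```bash
python3 - <<'E'
from h import *
st(); lamp()
E
```

```text
44.25 tcp [0.6193 0.1922 0.3237] jaw 70.8 q [-32.  17.  16.  76.  -4.  87.  54.] F [ 0.  -3.5  6.4] w 0.0193
top head [0.5921 0.1071] 43 2939
scene head [0.5925 0.1068] 25 1875
```

{"api": "step_arm", "payload": {"deltas": [[0.1,0,0,0,0],[0.1,0,0,0,0],[0.1,-0.03,0,0,0],[0.1,-0.07,0,0,0],[0.1,-0.11,0,0,0],[0.1,-0.11,0,0,0]]}}

```text
time_s: 45.1
tool_pos: [0.6199, 0.1937, 0.4359]
tool_rot: [-45.5, 89.7, 25.3]
force: [-0.6, -0.2, -1.5]
grip_width: 0.0477
```

```bash
python3 - <<'E'
from h import *
st(); lamp()
plan([(.5175,.3055,.43,0,-1),(.5175,.3055,.075,0,-1,.05,1)])
E
```

```text
45.1 tcp [0.6199 0.1937 0.4359] jaw 70.9 q [-31.  18.  16.  63.  -5. 100.  54.] F [-0.6 -0.2 -1.5] w 0.0477
top head [0.5923 0.1074] 46 3294
scene head [0.5925 0.108 ] 23 2241
[[-1,0.0,0.017,0.009,8.9],[-1,0.0,0.033,0.018,17.7],[-1,0.001,0.05,0.027,26.6],[-1,0.001,0.066,0.036,35.4],[-1,0.001,0.083,0.045,44.3],[-1,0.001,0.099,0.054,53.1],[-1,0.002,0.116,0.063,62.0],[-1,0.002,0.133,0.072,70.9],[-1,0.046,0.133,0.072,70.9],[-1,0.091,0.133,0.072,70.9],[-1,0.135,0.133,0.072,70.9],[-1,0.179,0.133,0.072,70.9]]
[[-1,0.045,0.0,0.001,-0.0],[-1,0.089,0.0,0.001,-0.0],[-1,0.134,0.0,0.001,-0.0],[-1,0.178,0.0,0.001,-0.0],[-1,0.178,0.0,0.001,-0.0]]
```

{"api": "step_arm", "payload": {"deltas": [[-1,0,0.017,0.009,8.9],[-1,0,0.033,0.018,17.7],[-1,0.001,0.05,0.027,26.6],[-1,0.001,0.066,0.036,35.4],[-1,0.001,0.083,0.045,44.3],[-1,0.001,0.099,0.054,53.1],[-1,0.002,0.116,0.063,62],[-1,0.002,0.133,0.072,70.9],[-1,0.046,0.133,0.072,70.9],[-1,0.091,0.133,0.072,70.9],[-1,0.135,0.133,0.072,70.9],[-1,0.179,0.133,0.072,70.9]]}}

```text
time_s: 46.7
tool_pos: [0.5158, 0.3044, 0.2501]
tool_rot: [-153.3, 89.8, -153.4]
force: [0.4, 0.1, 0.7]
grip_width: 0.0006
```

{"api": "step_arm", "payload": {"deltas": [[-1,0.045,0,0.001,0],[-1,0.089,0,0.001,0],[-1,0.134,0,0.001,0],[-1,0.175,0,0.001,0],[-1,0.175,0,0.001,0]]}}

```text
time_s: 47.32
tool_pos: [0.5142, 0.3025, 0.0736]
tool_rot: [-145.0, 89.4, -145.0]
force: [0.1, -1.3, 0.0]
grip_width: 0.0004
```

```bash
python3 - <<'E'
from h import *
st(); lamp()
plan([(.5175,.3055,.048,0,-1,.006,1)])
E
```

```text
47.33 tcp [0.5142 0.3025 0.0736] jaw -0.1 q [-47.  21.  17. 102.  -7.  59. -28.] F [ 0.1 -1.3  0. ] w 0.0004
top head [0.5919 0.1081] 42 3646
scene head [0.5925 0.106 ] 32 2311
[[-1,0.005,0.0,-0.0,-0.0],[-1,0.01,0.0,-0.0,-0.0],[-1,0.015,0.0,-0.0,-0.0],[-1,0.02,0.001,-0.0,-0.1],[-1,0.025,0.001,-0.0,-0.1],[-1,0.031,0.001,-0.0,-0.1],[-1,0.031,0.001,-0.0,-0.1]]
```

{"api": "step_arm", "payload": {"deltas": [[-1,0.006,0.002,0.002,0],[-1,0.012,0.002,0.002,0],[-1,0.017,0.002,0.002,0],[-1,0.02,0.002,0.002,0],[-1,0.023,0.002,0.002,0],[-1,0.025,0.002,0.002,0],[-1,0.025,0.002,0.002,0]]}}

```text
time_s: 48.3
tool_pos: [0.5202, 0.3066, 0.0538]
tool_rot: [70.1, 90.0, 70.0]
force: [-1.2, -0.2, 3.2]
grip_width: 0.0008
```

```bash
python3 - <<'E'
from h import *
st()
E
```

```text
48.3 tcp [0.5202 0.3066 0.0538] jaw -0.1 q [-47.  22.  17. 102.  -8.  57. -27.] F [-1.2 -0.2  3.2] w 0.0008
```

{"api": "step_arm", "payload": {"deltas": [[-1,0.002,0,0,0],[-1,0.004,0,0,0],[-1,0.006,0,0,0],[-1,0.006,0,0,0]]}}

```text
time_s: 48.8
tool_pos: [0.5203, 0.3067, 0.0493]
tool_rot: [106.4, 90.0, 106.3]
force: [-4.1, -2.9, 14.6]
grip_width: 0.0005
```

{"api": "step_arm", "payload": {"deltas": [[-1,0.0,0,0,0],[-1,0,0,0,0],[-1,-0.02,0,0,0],[-1,-0.06,0,0,0],[-1,-0.11,0,0,0],[-1,-0.16,0,0,0],[-1,-0.21,0.02,-0.01,0],[-1,-0.26,0.05,-0.03,0],[-1,-0.3,0.09,-0.06,0],[-1,-0.3,0.12,-0.09,0],[-1,-0.3,0.12,-0.09,0]]}}

```text
time_s: 50.18
tool_pos: [0.4265, 0.4309, 0.3482]
tool_rot: [109.5, 89.8, 109.9]
force: [-0.1, -0.6, 0.2]
grip_width: 0.0003
```

```bash
python3 - <<'E'
from h import *
st(); lamp(); pegs()
m,p,d=cam("scene"); save("s10",cv2.resize(p,(800,600)))
m,p,d=cam("top"); w=world(m,d).reshape(-1,3); q=w-np.r_[AX,0]; r=np.hypot(q[:,0],q[:,1]); a=np.degrees(np.arctan2(q[:,1],q[:,0]))%360
for c in range(8,360,60):
    k=(r>.09)&(r<.15)&(abs((a-c+180)%360-180)<25)&(w[:,2]>.08)&(w[:,2]<.205); print(c,k.sum(),np.percentile(w[k][:,2],[5,50,95]).round(3) if k.any() else 0)
E
```

```text
50.17 tcp [0.4265 0.4309 0.3482] jaw 0.4 q [-59.  11.  13.  80.  -3.  89. -45.] F [-0.1 -0.6  0.2] w 0.0003
top head [0.592  0.1081] 46 3759
scene head [0.5921 0.1061] 28 2758
top peg mod60 7.96 conc 0.92 121 [(-150, 0), (-90, 50), (-30, 23), (30, 11), (90, 0), (150, 37)]
scene peg mod60 7.76 conc 0.94 253 [(-150, 0), (-90, 89), (-30, 59), (30, 93), (90, 12), (150, 0)]
8 85 [0.147 0.151 0.198]
68 12 [0.148 0.15  0.154]
128 231 [0.102 0.152 0.193]
188 377 [0.101 0.152 0.191]
248 391 [0.102 0.151 0.191]
308 25 [0.185 0.19  0.203]
```

View pics/s10.png

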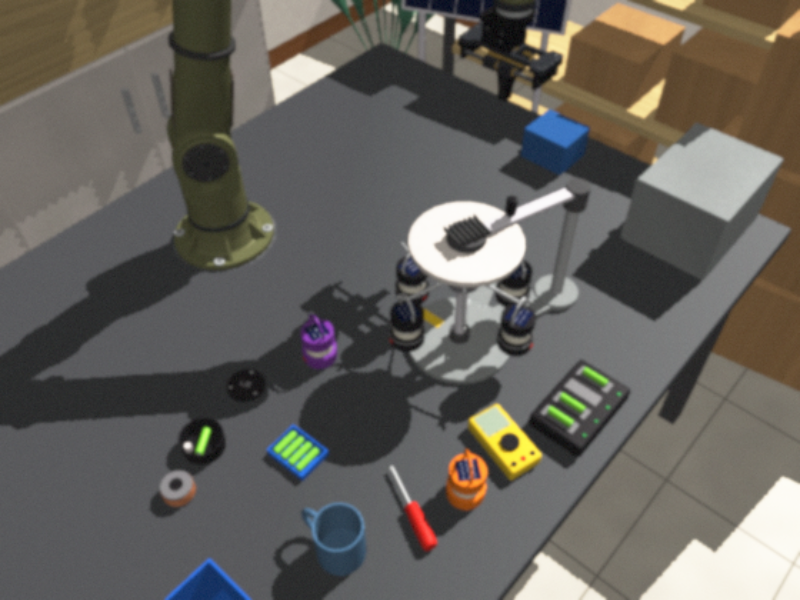

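All is in place: no black lanterns left on the table, lanterns hung, lamp centred, other items untouched.

```bash
python3 -c "
from cell import env; print(env.sign_off())"
```

```text
the job is handed in; nothing more can be done
None
```

The job is done and handed in, at about 50 s of robot time. I swung the lamp clear, to about 1.6 rad. Only two lanterns were on the table: I hung one on hook b and the other on hook c, each with its hook turned to the yellow mark. I then swung the lamp back over the rack and pressed the green button fully down (14.6 N, about 6 mm).

**Last checks**
- All five lanterns sit at the same hanging height, and hook a is empty.
- Two cameras put the lamp head 1 to 3 mm from the rack's axis. This is after a correction, because the first swing back left it about 5 mm off.
- The purple and orange look-alikes and the other things are in place in the last picture; I did not measure their positions.
- The gripper is clear of everything.

**What did not go to plan**
- **First hanging:** on the way in, the carried lantern brushed hook b and turned the rack about 6°. I pushed it back with the held lantern, which overshot to 3°. I then lowered the bail onto the hook and moved it to the mark before letting go.
- **Rack angle at the end:** some time after the second release the rack turned about 7.5°, and it was still there at the end. I found no contact that explains it; it may have been the announced knock. I left it, as both lanterns were still hung.

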